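Fit the bearing bushings and spindles of a bench stirring frame

TASK

Press each brass bushing standing on the worktop, shank down, into a bore of its own in the top plate of the spindle frame until its shoulder lies flush on the plate; any bore will do. When all the bushings are home, take the spindles (two or three) from their block and thread each one down through a bushing of its own and the holes in the plates below until its collar rests on the bushing. Do not knock over the reagent bottles.

Things in the scene. Friction and masses are not known exactly. Their poses are not given: they have to be found in the camera images.
- bore_0 (a point): Centre of the mouth of the first bore (-y end of the row) in the bolted-down spindle frame: three level aluminium plates 90 x 280 mm, one above the other between grey end cheeks (300 mm over all). Point lies on the top plate's upper face, 85 mm above the worktop; z up, y along the row. Top plate 20 mm thick, three round bores 42 mm in diameter, 85 mm apart.
- bore_1 (a point): The same point of the middle bore. In each bore two sprung steel balls stick out on the x and -x sides, 10 mm below the mouth: a bushing set in loosely stops on them with its shoulder about 10 to 17 mm off the plate and must be pushed home with about 5 to 15 N.
- bore_2 (a point): The same point of the third bore (+y end of the row). Straight below each bore are an 18 mm hole in the middle plate (8 mm thick, its upper face 48 mm above the worktop) and an 18 mm hole through the bottom plate (18 mm thick).
- bushing_0_center (a point): Brass flanged bushing standing on the worktop, shank down; point on its axis half-way up (30 mm from either end), z up its axis. 60 mm tall, from below: shank 39 mm in diameter, 24 mm long (foot tapered to 35 mm over 6 mm); shoulder 56 mm in diameter, 8 mm thick; neck 28 mm in diameter, 28 mm tall, to grip. 17 mm hole right through. 0.12 to 0.2 kg. All three bushings are always there.
- bushing_1_center (a point): Another bushing like bushing_0. When a bushing is home in a bore, its shoulder lies on the plate and this point is 6 mm above the bore's mouth.
- bushing_2_center (a point): Another bushing like bushing_0. Most of a bushing's weight is in the shank, so it stands steadily.
- spindle_0_center (a point): Steel spindle standing upright in a hole of a grey block; point on its axis half-way up (76 mm from either end), z up its axis. 152 mm long, from below: rod 13 mm in diameter, 112 mm long, tip tapered to 9 mm over 5 mm; collar 26 mm in diameter, 6 mm thick; black grip 20 mm in diameter, 34 mm tall. 0.12 kg. Fully home, its collar rests on a bushing's neck and this point is level with the bore's mouth.
- spindle_1_center (a point): Another spindle like spindle_0, in another hole of the block. The block (70 x 140 x 50 mm, bolted down) has a row of three upright holes 14.5 mm in diameter, 50 mm apart, 45 mm deep, their floor 5 mm above the worktop.
- spindle_2_center (a point): Another spindle like spindle_0. Two or three of the spindles are there; any one may be absent.
- reagent_brown: Small brown reagent bottle with a black cap, 45 mm in diameter, 87 mm tall, standing on the worktop; origin at the centre of its underside. Not part of the job; leave it standing.
- reagent_white: Small white reagent bottle with a red cap, 45 mm in diameter, 103 mm tall, standing on the worktop; origin at the centre of its underside. Not part of the job; leave it standing.
Things that resemble listed ones, but are neither listed nor needed, are in the scene too. What is shaped like the part that bears bushing_2_center but green is not meant.

How it is judged (in metres and radians):
On the way:
1. every bushing is pressed home in a bore, before any spindle is over the frame (((horizontal distance between bushing_0_center and bore_0 below 0.005 m and z of bushing_0_center in the frame of bore_0 between 0.002 and 0.008 m and angle between the z axis of bushing_0_center and the z axis of bore_0, either way round below 0.06 rad) or (horizontal distance between bushing_0_center and bore_1 below 0.005 m and z of bushing_0_center in the frame of bore_1 between 0.002 and 0.008 m and angle between the z axis of bushing_0_center and the z axis of bore_1, either way round below 0.06 rad) or (horizontal distance between bushing_0_center and bore_2 below 0.005 m and z of bushing_0_center in the frame of bore_2 between 0.002 and 0.008 m and angle between the z axis of bushing_0_center and the z axis of bore_2, either way round below 0.06 rad)) and ((horizontal distance between bushing_1_center and bore_0 below 0.005 m and z of bushing_1_center in the frame of bore_0 between 0.002 and 0.008 m and angle between the z axis of bushing_1_center and the z axis of bore_0, either way round below 0.06 rad) or (horizontal distance between bushing_1_center and bore_1 below 0.005 m and z of bushing_1_center in the frame of bore_1 between 0.002 and 0.008 m and angle between the z axis of bushing_1_center and the z axis of bore_1, either way round below 0.06 rad) or (horizontal distance between bushing_1_center and bore_2 below 0.005 m and z of bushing_1_center in the frame of bore_2 between 0.002 and 0.008 m and angle between the z axis of bushing_1_center and the z axis of bore_2, either way round below 0.06 rad)) and ((horizontal distance between bushing_2_center and bore_0 below 0.005 m and z of bushing_2_center in the frame of bore_0 between 0.002 and 0.008 m and angle between the z axis of bushing_2_center and the z axis of bore_0, either way round below 0.06 rad) or (horizontal distance between bushing_2_center and bore_1 below 0.005 m and z of bushing_2_center in the frame of bore_1 between 0.002 and 0.008 m and angle between the z axis of bushing_2_center and the z axis of bore_1, either way round below 0.06 rad) or (horizontal distance between bushing_2_center and bore_2 below 0.005 m and z of bushing_2_center in the frame of bore_2 between 0.002 and 0.008 m and angle between the z axis of bushing_2_center and the z axis of bore_2, either way round below 0.06 rad)) and horizontal distance between each of spindle_0_center, spindle_1_center, spindle_2_center and bore_0 above 0.02 m and horizontal distance between each of spindle_0_center, spindle_1_center, spindle_2_center and bore_1 above 0.02 m and horizontal distance between each of spindle_0_center, spindle_1_center, spindle_2_center and bore_2 above 0.02 m), for 0.2 s.
At the end, for the whole second after the job is handed in: Every bushing upright in a bore (axis within 5 mm, 0.06 rad), its shoulder within 2 mm of the plate; every spindle upright in bushings (axis within 5 mm of the bore's, 0.06 rad), collar within 3 mm of the neck's top; all at rest (((horizontal distance between bushing_0_center and bore_0 below 0.005 m and z of bushing_0_center in the frame of bore_0 between 0.002 and 0.008 m and angle between the z axis of bushing_0_center and the z axis of bore_0, either way round below 0.06 rad) or (horizontal distance between bushing_0_center and bore_1 below 0.005 m and z of bushing_0_center in the frame of bore_1 between 0.002 and 0.008 m and angle between the z axis of bushing_0_center and the z axis of bore_1, either way round below 0.06 rad) or (horizontal distance between bushing_0_center and bore_2 below 0.005 m and z of bushing_0_center in the frame of bore_2 between 0.002 and 0.008 m and angle between the z axis of bushing_0_center and the z axis of bore_2, either way round below 0.06 rad)) and ((horizontal distance between bushing_1_center and bore_0 below 0.005 m and z of bushing_1_center in the frame of bore_0 between 0.002 and 0.008 m and angle between the z axis of bushing_1_center and the z axis of bore_0, either way round below 0.06 rad) or (horizontal distance between bushing_1_center and bore_1 below 0.005 m and z of bushing_1_center in the frame of bore_1 between 0.002 and 0.008 m and angle between the z axis of bushing_1_center and the z axis of bore_1, either way round below 0.06 rad) or (horizontal distance between bushing_1_center and bore_2 below 0.005 m and z of bushing_1_center in the frame of bore_2 between 0.002 and 0.008 m and angle between the z axis of bushing_1_center and the z axis of bore_2, either way round below 0.06 rad)) and ((horizontal distance between bushing_2_center and bore_0 below 0.005 m and z of bushing_2_center in the frame of bore_0 between 0.002 and 0.008 m and angle between the z axis of bushing_2_center and the z axis of bore_0, either way round below 0.06 rad) or (horizontal distance between bushing_2_center and bore_1 below 0.005 m and z of bushing_2_center in the frame of bore_1 between 0.002 and 0.008 m and angle between the z axis of bushing_2_center and the z axis of bore_1, either way round below 0.06 rad) or (horizontal distance between bushing_2_center and bore_2 below 0.005 m and z of bushing_2_center in the frame of bore_2 between 0.002 and 0.008 m and angle between the z axis of bushing_2_center and the z axis of bore_2, either way round below 0.06 rad)) and ((horizontal distance between spindle_0_center and bore_0 below 0.005 m and z of spindle_0_center in the frame of bore_0 between -0.005 and 0.003 m and angle between the z axis of spindle_0_center and the z axis of bore_0, either way round below 0.06 rad) or (horizontal distance between spindle_0_center and bore_1 below 0.005 m and z of spindle_0_center in the frame of bore_1 between -0.005 and 0.003 m and angle between the z axis of spindle_0_center and the z axis of bore_1, either way round below 0.06 rad) or (horizontal distance between spindle_0_center and bore_2 below 0.005 m and z of spindle_0_center in the frame of bore_2 between -0.005 and 0.003 m and angle between the z axis of spindle_0_center and the z axis of bore_2, either way round below 0.06 rad)) and ((horizontal distance between spindle_1_center and bore_0 below 0.005 m and z of spindle_1_center in the frame of bore_0 between -0.005 and 0.003 m and angle between the z axis of spindle_1_center and the z axis of bore_0, either way round below 0.06 rad) or (horizontal distance between spindle_1_center and bore_1 below 0.005 m and z of spindle_1_center in the frame of bore_1 between -0.005 and 0.003 m and angle between the z axis of spindle_1_center and the z axis of bore_1, either way round below 0.06 rad) or (horizontal distance between spindle_1_center and bore_2 below 0.005 m and z of spindle_1_center in the frame of bore_2 between -0.005 and 0.003 m and angle between the z axis of spindle_1_center and the z axis of bore_2, either way round below 0.06 rad)) and ((horizontal distance between spindle_2_center and bore_0 below 0.005 m and z of spindle_2_center in the frame of bore_0 between -0.005 and 0.003 m and angle between the z axis of spindle_2_center and the z axis of bore_0, either way round below 0.06 rad) or (horizontal distance between spindle_2_center and bore_1 below 0.005 m and z of spindle_2_center in the frame of bore_1 between -0.005 and 0.003 m and angle between the z axis of spindle_2_center and the z axis of bore_1, either way round below 0.06 rad) or (horizontal distance between spindle_2_center and bore_2 below 0.005 m and z of spindle_2_center in the frame of bore_2 between -0.005 and 0.003 m and angle between the z axis of spindle_2_center and the z axis of bore_2, either way round below 0.06 rad)) and linear speed of each of bushing_0, bushing_1, bushing_2, spindle_0, spindle_1, spindle_2 below 0.02 m/s); the robot touches nothing.
It fails at once if the brown reagent bottle is knocked over (angle between reagent_brown's own z axis and vertical above 0.6 rad).
It fails at once if the white reagent bottle is knocked over (angle between reagent_white's own z axis and vertical above 0.6 rad).
Of spindle_0, spindle_1, spindle_2 only 2 to 3 are there at a start; the rules pass over those that are not, and their reading is None.
At some moment in a run one of bushing_0, bushing_1, bushing_2 may be knocked a few centimetres aside while the robot is not near it.
It also fails if it takes over 210 s, if anything falls off the work surface, if the arm or the gripper's body presses on something with over 40 N, if the wrist force passes 120 N, or if a joint passes its speed limit or range.

ROBOT

A 7-joint arm with a two-finger parallel gripper is mounted at the origin on a cart in front of the work surface, level with it; the furniture and walls round the work are solid. World frame = base frame: x ahead of the robot, y to its left, z up, the work surface at z = 0. Lengths are in mm, angles in rad, forces in N, time in s.
With the tool pointing down it reaches from about 400 to 875 mm from the base axis. Payload 4.4 kg.
Tool frame: the origin (TCP) lies at the very end of the fingers, on their centre line; the grasp point (between the pads) lies 19 mm behind it; z points along the fingers, y is the direction in which the jaws open and shut (so a half turn about z gives the same grasp; the last joint's range is limited). The gripper opens to 85 mm and grips with 20 to 120 N. Pads are 22 mm wide; open, the fingers measure 114 mm over their backs; the gripper's body (76 mm by 85 mm) begins 54 mm behind the grasp point. The pads swing forward as they close: fully open they stand 13 mm farther back than shut.
Start: joints at [1.171, 0.628, 0.038, 1.517, -0.027, 0.996, -0.02], TCP at [212.991, -614.128, 231.313] pointing down, gripper open.
Joint ranges: [-3.06, 3.06], [-0.37, 2.12], [-1.25, 1.32], [0.18, 2.47], [-1.1, 4.24], [0.23, 1.98], [-2.94, 2.94]. Speed limits (rad/s): [2.57, 2.57, 3.14, 3.14, 3.14, 3.14, 3.14].

INTERFACE

Orientations are given as [roll, pitch, yaw] about the fixed x, y, z axes, in that order (R = Rz(yaw) Ry(pitch) Rx(roll)).
In Python, from cell import ctrl gives the robot as it stands.
- The arm moves only by the shell command python3 -m crank 'ROWS' [OPENING]. ROWS is JSON, a list that holds one entry, the list of rows, each a list of 6 numbers: the shift along the tool's x, y, z in units of 30 mm (1.0 is 30 mm), then the turn, a rotation vector about the tool's x, y, z in units of 6 degrees (1.0 is 6 degrees). In form: [[[tx, ty, tz, rx, ry, rz], ...]]. A call has 1 to 12 rows; each row shifts and turns the pose as measured when the row begins, along the tool's axes as they then stand; what a row does not reach is not made up. A row lasts 1/12 s, in which the tool goes at most 41.7 mm and 7.16 degrees, less where a joint would pass 70% of its speed; a pose out of reach is approached as far as the arm can. A call is refused whole if a number of a shift passes 1 or a number of a turn 1, either way. A call with a gripper value outside its range is refused whole. OPENING is the gripper command: -1 is fully open, 1 is shut, values between are in proportion, set as the call begins (- or left out, the last holds). The fingers move at their own pace and stop on an object; the grip force is fixed at half the most. Time passes only in rows, so rows that do not move let the fingers close. It gives the time, the measured TCP pose, the force and the opening at its end, in the units of the state.
- ctrl.read_state(): the state, without advancing time (a new reading comes with each control period).
- ctrl.get_image(name): name is "side" or "top"; returns a dict with "color" (384x512x3 uint8, red, green, blue), "depth" (384x512 float32, mm along the optical axis (not along the pixel's ray), 0 where there is no reading), "camera_matrix" (3x3 intrinsics, pixels), "k1" (the pictures are not rectified: a ray, as slopes to the right and down, at radius r is drawn at 1 + k1 r^2 times it, then the intrinsics apply), "R" (3x3) and "t" (3): a world point X has camera coordinates R X + t. Camera axes: x right, y down, z forward; pixel columns grow to the right and rows downward; lengths in mm; the calibration is good to about 2 mm. A picture is of the moment at which its call begins.
- ctrl.finish_job(): hands the job in, once; it reports no verdict.
Trained networks look in a picture, given as the dict that the camera call returned (one of the last four; its "shot" number tells which), for a name from the list of things; names that differ only in an ending like _2 or _b are one class to them, and where a whole thing is asked for, a point or a joint stands for the part that bears it (a point fixed in the world has none). Each returns a list of dicts, best first, with "conf" (0 to 1); they miss things now and then, are a little off and sometimes report something else, mostly with a low value. They report only what shows in the picture. A call takes as long as a camera call. They do not tell look-alikes from the thing itself.
- ctrl.search_frame(query, picture): "extent" ([centre column, centre row, width, height] in pixels, round what is visible of it).
The state is a dict: "clock": time; "qpos": joint angles; "qd": joint speeds; "tau": joint torques, N m; "eef_pos": TCP position; "tool_rot": TCP orientation; "force": force on the tool from outside, world axes, zero at the start; "torque": the same for the moment, N m; "width": finger opening in mm.
Only numpy, scipy, OpenCV 4.12 (cv2) and the standard library are available. Lean on these libraries where they do the work, as an engineer would, in place of code of your own. Each camera call takes 0.05 s, during which the arm holds its last target. There are 200 camera calls.

## Working session

There is one attempt and no reset: what is moved stays moved. The work goes in short steps, Python scripts to look and compute and a shell command to move; the robot and the scene stay as the last step left them, time stands still between calls to the robot, and variables do not carry over. Pictures are saved under pics/ and viewed, about 12 in all and at most 16, crops included, and the job is handed in when it is done.

```bash
mkdir -p pics; ls; python3 - <<'E'
from cell import ctrl
import cv2
s=ctrl.read_state(); print({k:s[k] for k in s})
for n in("top","side"):
    p=ctrl.get_image(n); cv2.imwrite(f"pics/{n}0.png",p["color"][:,:,::-1])
    print(n,p["camera_matrix"],p["k1"],p["R"],p["t"])
    for q in("bushing_0_center","spindle_0_center","reagent_brown","reagent_white","bore_0"):
        try: print(q,[(round(d["conf"],2),[round(float(x)) for x in d["extent"]]) for d in ctrl.search_frame(q,p)])
        except Exception as e: print(q,e)
E
```

```text
pics
{'clock': 0.0, 'qpos': array([ 1.17124715,  0.62935343,  0.03842047,  1.51836679, -0.02699194,
        0.99628862, -0.02001391]), 'qd': array([-9.67515908e-04,  1.31271780e-05, -6.36038266e-04,  1.59648900e-03,
       -3.14926615e-04,  1.65207545e-03,  4.23069941e-04]), 'tau': array([-4.46612275e-04, -5.63393354e+01,  1.22621387e+00, -1.93445224e+01,
        1.10782121e-02,  1.05493769e-02, -1.04824352e-05]), 'eef_pos': array([ 212.76512802, -613.53270696,  230.38435019]), 'tool_rot': array([-3.13969396e+00,  1.95623414e-05,  3.33757081e-01]), 'force': array([-0.86820348, -0.07629122, -0.38192984]), 'torque': array([-0.00105653, -0.04238565,  0.03042242]), 'width': 85.2242497142248}
top [[356.04750049   0.         252.24753973]
 [  0.         356.04750049 190.85544428]
 [  0.           0.           1.        ]] -0.0919179504806458 [[ 4.23529583e-01 -9.05881877e-01  8.46723369e-04]
 [-8.51269015e-01 -3.98315558e-01 -3.41593003e-01]
 [ 3.09780174e-01  1.43953953e-01 -9.39847596e-01]] [-256.37280853  534.70146962  968.06402036]
bushing_0_center [(0.53, [216, 235, 17, 19])]
spindle_0_center []
reagent_brown []
reagent_white [(0.62, [307, 159, 18, 20])]
bore_0 [(0.88, [247, 186, 85, 50])]
side [[421.58876701   0.         254.51614352]
 [  0.         421.58876701 190.41129031]
 [  0.           0.           1.        ]] -0.0010610287105315456 [[ 0.99981113 -0.01745799 -0.00853957]
 [-0.01798312 -0.66442068 -0.7471424 ]
 [ 0.00736974  0.74715485 -0.66460914]] [-575.70603611   87.88754545 1020.9957411 ]
bushing_0_center [(0.76, [196, 203, 23, 26])]
spindle_0_center [(0.64, [177, 293, 16, 44])]
reagent_brown [(0.88, [230, 144, 17, 25]), (0.33, [269, 198, 66, 110])]
reagent_white [(0.87, [352, 246, 27, 41])]
bore_0 [(0.61, [268, 199, 67, 110])]
```

View pics/top0.png

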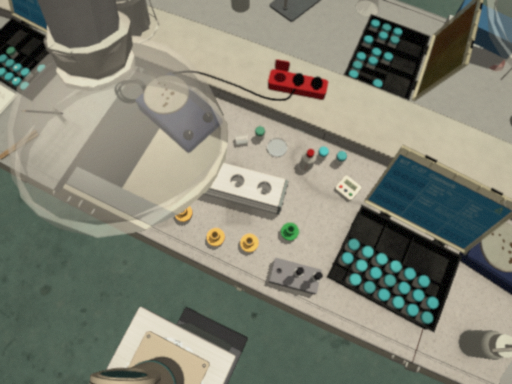

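View pics/side0.png

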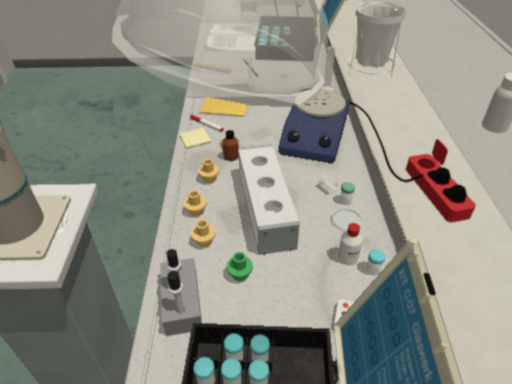

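Top: three brass bushings at about (185,214), (215,237) and (249,243), a green decoy at (289,231), the frame at (247,186) and two spindles at (300,272) and (318,275). Side: bushings at (208,170), (195,203) and (203,233), spindles at (173,262) and (175,285), brown bottle at (230,144), white bottle at (352,246).

```bash
cat > h.py <<'E'
import numpy as np, cv2
from cell import ctrl
from scipy.spatial.transform import Rotation as Ro
def rays(p,uv):
    uv=np.asarray(uv,float).reshape(-1,1,2)
    n=cv2.undistortPoints(uv,p["camera_matrix"],np.array([p["k1"],0,0,0,0.]))[:,0]
    return np.c_[n,np.ones(len(n))]
def onz(p,uv,z):
    R,t=np.array(p["R"]),np.array(p["t"]); c=-R.T@t; d=rays(p,uv)@R
    return c+d*((z-c[2])/d[:,2])[:,None]
def cloud(p):
    h,w=p["depth"].shape; v,u=np.mgrid[:h,:w]
    d=p["depth"].ravel(); X=rays(p,np.c_[u.ravel(),v.ravel()])*d[:,None]
    X=(X-np.array(p["t"]))@np.array(p["R"]); X[d==0]=np.nan
    return X.reshape(h,w,3)
def proj(p,X):
    return cv2.projectPoints(np.asarray(X,float).reshape(-1,1,3),cv2.Rodrigues(np.array(p["R"]))[0],np.array(p["t"],float),p["camera_matrix"],np.array([p["k1"],0,0,0,0.]))[0][:,0]
def shots(): return {n:ctrl.get_image(n) for n in("top","side")}
def blobs(p,lo,hi,region,minpix=8):
    X=cloud(p); m=(X[...,2]>lo)&(X[...,2]<hi)
    m&=(X[...,0]>region[0])&(X[...,0]<region[1])&(X[...,1]>region[2])&(X[...,1]<region[3])
    n,l,s,c=cv2.connectedComponentsWithStats(m.astype(np.uint8),connectivity=8)
    return [(X[l==i],s[i,4],c[i],p["color"][l==i].mean(0)) for i in range(1,n) if s[i,4]>=minpix]
E
python3 - <<'E'
from h import *
np.set_printoptions(precision=1,suppress=True)
P=shots()
reg=(300,850,-500,500)
for n,p in P.items():
    print(n,"cam",-np.array(p["R"]).T@p["t"])
    for lo,hi in((54,66),(78,92),(45,54),(95,200)):
        print(lo,hi)
        for X,k,c,col in blobs(p,lo,hi,reg): print("  n",k,"px",c,"mid",(X.min(0)+X.max(0))/2,"ext",np.ptp(X,0),"col",col)
p=P["top"];print("top rays z60",onz(p,[(185,212),(215,234),(249,241)],60))
p=P["side"];print("side z60",onz(p,[(208,163),(195,197),(203,226)],60))
print("side bores",onz(p,[(260,154),(267,181),(275,209)],85),onz(P["top"],[(237,181),(265,187)],85))
E
```

```text
top cam [ 263.9 -158.6 1092.7]
54 66
  n 33 px [260.  130.2] mid [810.3  68.7  57. ] ext [24.1 28.9  5.9] col [ 96.3 152.2 117. ]
  n 36 px [323.2 150.1] mid [ 829.8 -149.5   55.8] ext [27.3 26.3  3.5] col [ 94.8 187.7 179.4]
  n 36 px [341.3 155.5] mid [ 836.8 -209.    56.3] ext [23.7 27.5  4.5] col [ 90.5 165.8 155.4]
  n 26 px [307.8 161.8] mid [ 772.6 -117.    59.7] ext [19.9 41.7 10.7] col [110.7 106.2  94.2]
  n 623 px [364.  249.3] mid [ 577.6 -402.    60.1] ext [259.4 194.9  11.8] col [42.7 41.  35.9]
  n 18 px [183.4 211.7] mid [455.9 162.3  59.3] ext [21.4 14.9  8.5] col [184.5 144.8  82.2]
  n 50 px [290.7 228.5] mid [ 544.7 -154.7   59.3] ext [27.7 26.8  9.3] col [ 57.2 134.8  67. ]
  n 51 px [214.5 234.3] mid [433.1  43.2  59.2] ext [26.8 27.7  9.7] col [195.2 152.5  76.2]
  n 48 px [249.1 240.1] mid [460.5 -57.4  59.1] ext [26.3 27.3  9.7] col [200.1 158.4  80.2]
  n 87 px [353.8 243.9] mid [ 581.2 -344.1   58.6] ext [31.7 31.9  8.9] col [ 71.5 142.5 134.2]
  n 86 px [366.8 251.5] mid [ 576.7 -387.2   57.7] ext [32.1 31.3  7.4] col [ 81.1 165.1 156.3]
  n 92 px [347.8 2
[... 9151 characters left out ...]
t [ 0.9 11.7  7.7] col [15.1 13.7 12.1]
95 200
  n 840 px [323.6 104.1] mid [777.  397.  100.4] ext [144.  151.4  10.6] col [167.6 159.5 142.9]
  n 104 px [353.5 227.6] mid [ 779.1 -116.8   99.8] ext [22.8 25.2  9.6] col [160.6  57.5  53.5]
  n 564 px [173.6 273.2] mid [ 428.1 -248.8  127.5] ext [33.7 70.3 63.6] col [77.  75.9 73. ]
  n 3746 px [369.2 339.6] mid [ 739.  -401.1  147.5] ext [ 48.1 156.1 104.9] col [45.9 77.8 88.8]
top rays z60 [[456.1 155.3  60. ]
 [434.3  41.9  60. ]
 [458.1 -58.2  60. ]]
side z60 [[457.2 160.5  60. ]
 [434.8  29.4  60. ]
 [460.9 -66.4  60. ]]
side bores [[593.6 162.3  85. ]
 [607.4  54.2  85. ]
 [621.4 -42.3  85. ]] [[605.3  51.3  85. ]
 [623.6 -33.9  85. ]]
```

```bash
cat >> h.py <<'E'
def st():
    s=ctrl.read_state(); return s,np.array(s["eef_pos"]),Ro.from_euler("xyz",s["tool_rot"])
def go(xyz,yaw):
    """remaining shift in present tool axes (30 mm units) and turn (6 deg units) to a tool-down pose"""
    s,p,R=st(); T=Ro.from_euler("xyz",[np.pi,0,yaw])
    print("t %.2f tcp"%s["clock"],p.round(1),"w %.1f"%s["width"],"F",np.round(s["force"],1))
    print("shift",(R.inv().apply(np.array(xyz)-p)/30).round(3),"turn",((R.inv()*T).as_rotvec()/np.radians(6)).round(2), "shift after turn",(T.inv().apply(np.array(xyz)-p)/30).round(3))
E
python3 - <<'E'
from h import *
np.set_printoptions(precision=1,suppress=True)
P=shots()
for n,p in P.items():
    X=cloud(p); m=(abs(X[...,2]-84)<6)&(X[...,0]>530)&(X[...,0]<680)&(X[...,1]>-120)&(X[...,1]<210)
    m=m.astype(np.uint8)
    k,l,s,c=cv2.connectedComponentsWithStats(m); l=(l==1+s[1:,4].argmax()); Y=X[l]
    r=cv2.minAreaRect(Y[:,:2].astype(np.float32)); print(n,"frame rect",r,"z",np.median(Y[:,2]))
    # bores: holes in bright plate -> contours
    cs,h=cv2.findContours(l.astype(np.uint8),cv2.RETR_CCOMP,cv2.CHAIN_APPROX_NONE)
    for q,hh in zip(cs,h[0]):
        if hh[3]>=0 and len(q)>15:
            W=onz(p,q[:,0],85)[:,:2].astype(np.float32); print("  hole",cv2.fitEllipse(W), "px",q[:,0].mean(0))
    for X_,k_,c_,col in blobs(p,200,1000,(-300,1200,-500,900),30): print("  high",c_,k_,np.nanmin(X_,0),np.nanmax(X_,0))
# refined neck tops (z>57) and spindle grip tops
    for lo,hi,reg in((57.5,63,(400,500,-120,230)),(150,162,(380,480,-330,-120))):
        for X_,k_,c_,col in blobs(p,lo,hi,reg): print("  obj",c_,k_,np.array(cv2.minEnclosingCircle(X_[:,:2].astype(np.float32))[0]),cv2.minEnclosingCircle(X_[:,:2].astype(np.float32))[1])
E
python3 -c "
from h import *
go([458.5,-57,160],1.75)"
```

```text
top frame rect ((614.736328125, 13.171165466308594), (93.22030639648438, 224.2864227294922), 8.953091621398926) z 86.1102826692207
  hole ((619.76171875, -31.908586502075195), (40.694007873535156, 43.526397705078125), 5.049902439117432) px [263.8 187.7]
  hole ((606.6912841796875, 51.770137786865234), (41.864227294921875, 44.11564254760742), 178.46649169921875) px [236.9 180.4]
  high [111.3 124.3] 38641 [249.9  53.4 200.5] [1024.   638.4  692.6]
  high [456.6  65.5] 374 [1132.3 -435.7  200.3] [1199.6 -394.   312.9]
  high [423.4 172.2] 2257 [ 749.9 -500.   200.1] [ 801.4 -325.7  312. ]
  high [128.5 375.6] 1159 [ 24.  -43.6 200.1] [ 80.3  78.5 400.8]
  obj [214.9 234.4] 38 [433.3  43.1] 13.72060775756836
  obj [248.9 239.7] 36 [460.6 -57.1] 13.285201072692871
  obj [299.5 270.4] 51 [ 425.1 -220.2] 9.829900741577148
  obj [318.4 275.5] 51 [ 433.7 -269.9] 9.974872589111328
side frame rect ((603.7950439453125, 51.150238037109375), (90.65506744384766, 306.9888610839844), 9.056585311889648) z 84.3735920560174
  hole ((616.396240234375, -35.62250900268555), (39.67978286743164, 42.11447525
[... 375 characters left out ...]
  5. ] 43 [892.7 868.4 200.1] [916.5 885.5 240.5]
  high [379.   20.3] 1675 [911.2 574.4 200. ] [1064.8  731.5  294.2]
  high [  4.2 149.2] 374 [ 32.6 -32.3 200.3] [ 74.4  71.7 267.4]
  high [413.  316.5] 6960 [ 750.7 -500.   200. ] [ 798.9 -325.1  309.3]
  obj [207.7 161.4] 38 [454.7 167.9] 15.960550308227539
  obj [193.5 193.7] 45 [428.6  42.5] 15.241909980773926
  obj [201.4 223.4] 56 [457.1 -57.7] 14.888579368591309
  obj [171.1 253.5] 92 [ 423.5 -222.2] 10.312527656555176
  obj [172.6 276. ] 114 [ 433.2 -272. ] 10.613966941833496
t 0.80 tcp [ 213.  -614.1  231.4] w 85.7 F [ 0.1 -0.   0.2]
shift [ 13.816 -14.865   2.378] turn [  0.     0.   -13.52] shift after turn [16.814 11.363  2.378]
```

```bash
python3 - <<'E'
from h import *
np.set_printoptions(precision=0,suppress=True,linewidth=150)
P=shots()
for n,p in P.items():
    X=cloud(p)
    b=X[(X[...,2]>190)&(X[...,0]>150)&(X[...,0]<1050)&(X[...,1]>30)&(X[...,1]<700)]
    for z in range(190,720,40):
        c=b[(b[:,2]>=z)&(b[:,2]<z+40)]
        if len(c)>5: print(n,z,len(c),"min",c.min(0),"max",c.max(0))
    for u,v in((20,120),(60,180),(100,210),(150,200),(200,170),(222,140),(100,130),(210,110)): 
        if n=="top":print((u,v),X[v,u])
E
```

```text
top 190 204 min [937. 588. 190.] max [1048.  628.  230.]
top 230 211 min [664. 101. 230.] max [1006.  639.  270.]
top 270 265 min [515.  56. 270.] max [966. 630. 310.]
top 310 834 min [271.  53. 310.] max [688. 462. 350.]
top 350 3124 min [250.  64. 350.] max [691. 459. 390.]
top 390 4085 min [266.  74. 390.] max [741. 493. 430.]
top 430 5515 min [285.  88. 430.] max [729. 533. 470.]
top 470 8532 min [313. 121. 470.] max [690. 510. 510.]
top 510 10210 min [354. 175. 510.] max [641. 454. 550.]
top 550 1453 min [507. 261. 550.] max [668. 407. 590.]
top 590 2239 min [510. 264. 590.] max [651. 412. 630.]
top 630 1495 min [537. 285. 630.] max [642. 388. 670.]
top 670 527 min [548. 289. 670.] max [597. 382. 692.]
(20, 120) [396. 406. 514.]
(60, 180) [330. 275. 482.]
(100, 210) [319. 205. 417.]
(150, 200) [383. 128. 406.]
(200, 170) [493.  73. 385.]
(222, 140) [618.  90. 295.]
(100, 130) [440. 233. 526.]
(210, 110) [623. 113. 410.]
side 190 477 min [762. 304. 190.] max [1048.  671.  230.]
side 230 982 min [626.  88. 230.] max [1050.  700.  270.]
side 270 1538 min [497.  53. 270.] max [1049.  700.  310.]
side 310 3062 min [359.  51. 310.] max [758. 280. 350.]
side 350 4584 min [254.  59. 350.] max [757. 328. 390.]
side 390 5020 min [266.  72. 390.] max [747. 303. 430.]
side 430 4375 min [284.  90. 430.] max [718. 282. 470.]
side 470 350 min [402. 121. 470.] max [587. 154. 477.]
```

```bash
python3 - <<'E'
from h import *
np.set_printoptions(precision=0,suppress=True,linewidth=170)
P=shots(); B=[]
for n,p in P.items():
    X=cloud(p)
    B.append(X[(X[...,2]>215)&(X[...,2]<480)&(X[...,0]>150)&(X[...,0]<770)&(X[...,1]>30)&(X[...,1]<520)])
b=np.vstack(B); c=np.array([500,275]); 
a=np.degrees(np.arctan2(b[:,1]-c[1],b[:,0]-c[0]))
for k in range(-180,180,15):
    s=b[(a>=k)&(a<k+15)]
    if len(s)>20:
        o=s[s[:,2].argsort()[:5]].mean(0); r=np.hypot(*(s[:,:2]-c).T); print(k,"lowest",o,"rmax",r.max(),"at z",s[r.argmax(),2],len(s))
print("min z grid rows y 40..200, cols x 400..720")
for y in range(40,220,20):
    print(y,[int(q[:,2].min()) if len(q:=b[(abs(b[:,0]-x)<10)&(abs(b[:,1]-y)<10)]) else 0 for x in range(300,740,20)])
import cv2
p=P["side"];im=p["color"][:180,80:420,::-1];cv2.imwrite("pics/hood.png",cv2.resize(im,None,fx=2.3,fy=2.3,interpolation=cv2.INTER_CUBIC))
E
```

```text
-180 lowest [258. 263. 364.] rmax 244.86199823149954 at z 363.4186684111275 1644
-165 lowest [289. 174. 362.] rmax 242.77110266085316 at z 369.2404221199351 2025
-150 lowest [338. 117. 356.] rmax 232.81366169661032 at z 361.7974497134433 2532
-135 lowest [387.  86. 340.] rmax 227.44614549358633 at z 355.67908856437555 2836
-120 lowest [440.  67. 326.] rmax 222.91640453005098 at z 336.79253623091626 3400
-105 lowest [497.  55. 311.] rmax 224.79418839584554 at z 318.6426739449726 3730
-90 lowest [554.  60. 294.] rmax 225.04603927785757 at z 299.5750886459395 3898
-75 lowest [610.  77. 277.] rmax 231.13027346169275 at z 300.7736982353376 3758
-60 lowest [662. 104. 260.] rmax 239.73170588784276 at z 271.391712198949 3349
-45 lowest [705. 149. 247.] rmax 245.17820437100715 at z 260.72332789623397 2572
-30 lowest [728. 187. 234.] rmax 251.7844676755221 at z 282.34474551324286 1664
-15 lowest [750. 240. 237.] rmax 258.45828949556784 at z 237.82964629112345 805
0 lowest [759. 284. 271.] rmax 263.70947995160395 at z 226.64873066894918 195
15 lowest [721. 356. 438.] rmax 241.9607190954893 at z
[... 638 characters left out ...]
333, 330, 336, 337, 331, 326, 320, 315, 308, 303, 278, 268, 267, 0, 0, 0, 0]
100 [0, 0, 353, 345, 341, 347, 349, 351, 353, 407, 414, 420, 408, 400, 389, 295, 289, 263, 259, 259, 0, 0]
120 [0, 357, 352, 353, 355, 359, 408, 421, 430, 447, 451, 449, 443, 433, 427, 409, 363, 281, 266, 253, 253, 0]
140 [360, 360, 362, 362, 393, 422, 444, 457, 466, 468, 471, 470, 469, 462, 456, 444, 426, 408, 275, 260, 248, 257]
160 [360, 362, 368, 397, 422, 450, 468, 478, 0, 0, 0, 0, 0, 477, 469, 464, 449, 433, 412, 266, 242, 239]
180 [361, 368, 402, 427, 452, 471, 0, 0, 0, 0, 0, 0, 0, 0, 0, 0, 473, 454, 431, 407, 258, 229]
200 [368, 384, 423, 455, 475, 0, 0, 0, 0, 0, 0, 0, 0, 0, 0, 0, 0, 466, 446, 422, 399, 250]
```

View pics/hood.png

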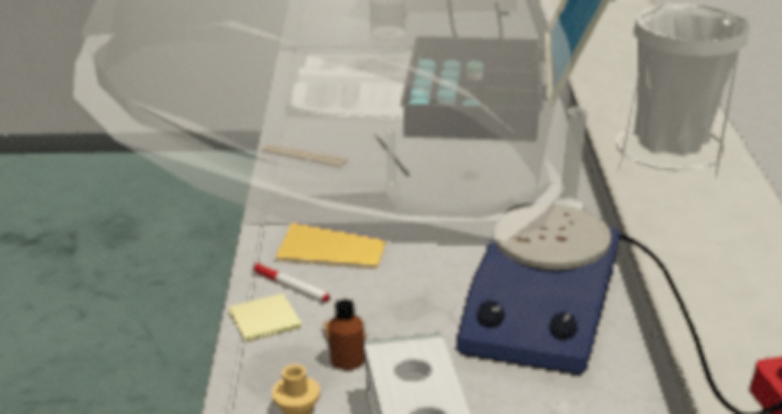

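```bash
cat >> h.py <<'E'
PHI=0.158
def g(xyz,th,phi=PHI):
    """remaining move to put GRASP point at xyz, tilt th deg (tool leans to -row)"""
    s,p,R=st(); T=Ro.from_euler("xyz",[np.pi,0,phi+np.pi/2])*Ro.from_euler("y",th,degrees=True)
    tcp=np.array(xyz)+19*T.as_matrix()[:,2]
    print("t %.2f tcp"%s["clock"],p.round(1),"grasp",(p-19*R.as_matrix()[:,2]).round(1),"w %.1f"%s["width"],"F",np.round(s["force"],1),"q",np.round(s["qpos"],2))
    print("shift",(R.inv().apply(tcp-p)/30).round(2),"turn",((R.inv()*T).as_rotvec()/np.radians(6)).round(2),"shift after turn",(T.inv().apply(tcp-p)/30).round(2))
E
python3 -m crank '[[[1,0,0,0,0,-0.44],[1,0,0,0,0,-0.44],[1,0,0,0,0,-0.44],[1,0,0,0,0,-0.44],[1,0,0,0,0,-0.44],[1,0,0,0,0,-0.44],[1,0,0,0,0,-0.44],[1,0,0,0,0,-0.44],[1,0,0,0,0,-0.44],[1,0,0,0,0,-0.44],[1,0,0,0,0,-0.44]]]' -1
python3 -m crank '[[[1,0,0,0,0,-0.44],[1,0,0,0,0,-0.44],[1,0,0,0,0,-0.44],[1,0,0,0,0,-0.44],[1,0,0,0,0,-0.44],[1,0,0,0,0,-0.44],[1,0,0,0,0,-0.44],[1,0,0,0,0,-0.44],[1,0,0,0,0,-0.44]]]'
python3 -c "
from h import *
g([480,0,200],45)"
```

```text
clock: 1.92
eef_pos: [489.7, -441.1, 229.1]
tool_rot: [3.141, 0.01, 0.844]
force: [0.9, 0.1, -0.6]
width: 85.6
clock: 2.67
eef_pos: [634.4, -200.3, 226.3]
tool_rot: [3.141, 0.01, 1.279]
force: [0.3, -0.3, -0.4]
width: 85.4
t 2.67 tcp [ 634.4 -200.3  226.3] grasp [ 634.5 -200.1  245.3] w 85.4 F [ 0.3 -0.3 -0.4] q [ 0.37  0.66 -0.2   1.47  0.16  1.02 -0.16]
shift [ 5.33 -7.05  1.27] turn [ 1.67  7.47 -4.08] shift after turn [ 4.61 -4.03  6.49]
```

```bash
python3 -m crank '[[[0.3,-0.9,0,0,0,0],[0.3,-0.9,0,0,0,0],[0.3,-0.9,0,0,0,0],[0.3,-0.9,0,0,0,0],[0,0,0,0.21,0.93,-0.5],[0,0,0,0.21,0.93,-0.5],[0,0,0,0.21,0.93,-0.5],[0,0,0,0.21,0.93,-0.5],[0,0,0,0.21,0.93,-0.5],[0,0,0,0.21,0.93,-0.5],[0,0,0,0.21,0.93,-0.5],[0,0,0,0.21,0.93,-0.5]]]'
python3 - <<'E'
from h import *
g([480,0,200],45)
P=shots(); cv2.imwrite("pics/s1.png",P["side"]["color"][:,:,::-1])
E
```

```text
clock: 3.67
eef_pos: [541.9, -105.7, 232.5]
tool_rot: [3.11, -0.815, 1.803]
force: [0.8, 1.2, -0.3]
width: 85.0
t 3.67 tcp [ 541.9 -105.7  232.5] grasp [ 544.5 -119.3  245.6] w 85.0 F [ 0.8  1.2 -0.3] q [ 0.85  0.88 -0.65  1.48 -0.22  1.32  0.61]
shift [ 1.87 -1.3   4.18] turn [-0.21 -0.29  0.49] shift after turn [ 1.92 -1.48  4.09]
```

View pics/s1.png

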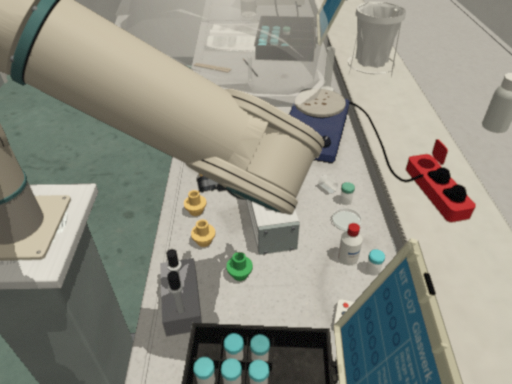

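```bash
cat >> h.py <<'E'
RIM=np.array([(258,263,364),(289,174,362),(338,117,356),(387,86,340),(440,67,326),(497,55,311),(554,60,294),(610,77,277),(662,104,260),(705,149,247),(728,187,234)],float)
def rimclear(P):
    from scipy.interpolate import interp1d
    r=interp1d(np.arange(len(RIM)),RIM,axis=0)(np.linspace(0,len(RIM)-1,100))
    for n,p in P.items():
        X=cloud(p)[::2,::2].reshape(-1,3); X=X[(X[:,2]>130)&(X[:,0]>120)&(X[:,0]<760)&(X[:,1]>-330)]
        # drop hood: points inside rim outline above rim plane
        A=np.c_[RIM[:,:2],np.ones(len(RIM))]; co=np.linalg.lstsq(A,RIM[:,2],rcond=None)[0]
        inside=cv2.fitEllipse(RIM[:,:2].astype(np.float32))
        c=np.array([500,285]); hood=(np.hypot(*(X[:,:2]-c).T)<270)&(X[:,2]>X@np.r_[co[:2],0]+co[2]-12)&(X[:,1]>45)
        Y=X[~hood]; D=np.linalg.norm(Y[:,None]-r[None],axis=2); i=np.unravel_index(D.argmin(),D.shape)
        print(n,"arm-rim %.0f"%D.min(),"arm pt",Y[i[0]].round(),"rim",r[i[1]].round())
        for z in range(200,700,50):
            s=Y[(Y[:,2]>z)&(Y[:,2]<z+50)&(Y[:,1]<200)]
            if len(s): print("   z",z,"maxy",s[s[:,1].argmax()].round(),len(s))
E
python3 - <<'E'
from h import *
P=shots(); rimclear(P)
p=P["top"]; cv2.imwrite("pics/t1.png",p["color"][:,:,::-1])
E
```

```text
top arm-rim 165 arm pt [269. 427. 350.] rim [258. 263. 364.]
   z 200 maxy [ 587. -108.  249.] 15
   z 250 maxy [ 592. -106.  251.] 172
   z 300 maxy [ 581. -152.  300.] 192
   z 350 maxy [ 555. -184.  350.] 254
   z 400 maxy [123. -80. 442.] 304
   z 450 maxy [120. -81. 484.] 194
   z 500 maxy [130. -94. 504.] 288
   z 550 maxy [ 164. -147.  550.] 392
   z 600 maxy [ 193. -189.  600.] 693
   z 650 maxy [ 228. -231.  650.] 964
side arm-rim 212 arm pt [ 499. -155.  281.] rim [500.  55. 310.]
   z 200 maxy [ 759. -326.  220.] 9
   z 250 maxy [ 499. -155.  281.] 46
   z 300 maxy [ 500. -185.  306.] 77
   z 350 maxy [ 537. -264.  351.] 8
```

View pics/t1.png

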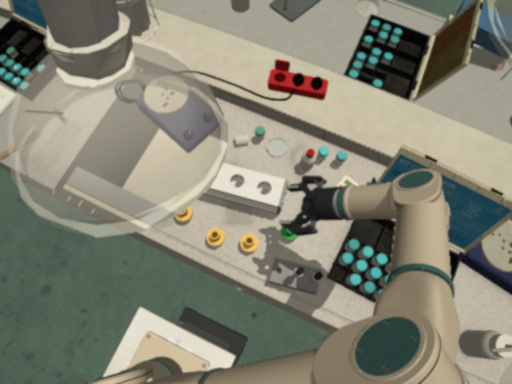

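```bash
python3 -c "
from h import *
g([466,112,112],45)"
```

```text
t 3.87 tcp [ 541.6 -103.9  231.4] grasp [ 544.2 -117.4  244.4] w 85.5 F [0.3 0.6 0.5] q [ 0.84  0.88 -0.65  1.48 -0.22  1.32  0.6 ]
shift [ 2.31 -1.04  8.85] turn [-0.22 -0.26  0.45] shift after turn [ 2.49 -1.36  8.75]
```

```bash
python3 -m crank '[[[0.5,-0.3,0.5,-0.1,-0.13,0.22],[0.5,-0.25,0.5,-0.1,-0.13,0.22],[0.25,-0.15,1,0,0,0],[0.25,-0.15,1,0,0,0],[0.25,-0.1,1,0,0,0],[0.25,-0.1,1,0,0,0],[0.25,-0.1,1,0,0,0],[0.2,-0.1,1,0,0,0]]]'
python3 - <<'E'
from h import *
g([466,112,112],45)
P=shots(); rimclear(P)
for n,p in P.items():
    for X_,k_,c_,col in blobs(p,57.5,63,(400,500,-120,230)): print("  obj",n,c_,k_,np.array(cv2.minEnclosingCircle(X_[:,:2].astype(np.float32))[0]),cv2.minEnclosingCircle(X_[:,:2].astype(np.float32))[1])
E
```

```text
clock: 4.53
eef_pos: [475.2, 96.0, 143.4]
tool_rot: [3.109, -0.737, 1.751]
force: [-0.3, 0.5, -0.3]
width: 85.4
t 4.53 tcp [475.2  96.  143.4] grasp [476.9  83.3 157.5] w 85.4 F [-0.3  0.5 -0.3] q [ 0.66  0.84 -0.71  1.99 -0.34  0.67  0.55]
shift [-0.24 -0.25  1.79] turn [0.17 0.46 0.16] shift after turn [-0.33 -0.22  1.78]
top arm-rim 43 arm pt [495.  18. 288.] rim [500.  55. 310.]
   z 200 maxy [547.  75. 200.] 137
   z 250 maxy [502.  35. 265.] 114
   z 300 maxy [486.  -4. 310.] 139
   z 350 maxy [498. -40. 350.] 160
   z 400 maxy [157. -75. 447.] 112
   z 450 maxy [125. -50. 486.] 212
   z 500 maxy [121. -50. 502.] 348
   z 550 maxy [148. -96. 550.] 510
   z 600 maxy [ 192. -133.  600.] 775
   z 650 maxy [ 231. -166.  650.] 1378
side arm-rim 62 arm pt [543.  39. 237.] rim [557.  61. 293.]
   z 200 maxy [433.  52. 209.] 125
   z 250 maxy [521. -22. 259.] 67
   z 300 maxy [464. -77. 306.] 25
   z 350 maxy [ 536. -113.  358.] 186
   z 400 maxy [ 557. -122.  407.] 554
   z 450 maxy [ 541. -140.  451.] 657
   z 500 maxy [ 487. -161.  503.] 775
   z 550 maxy [ 456. -182.  554.] 1055
   z 600 maxy [ 334. -261.  601.] 81
  obj top [182.8 212. ] 10 [455.41186523 163.06756592] 9.702587127685547
  obj top [211.61538462 235.76923077] 13 [426.42272949  47.85007095] 10.362259864807129
  obj top [217.69230769 234.92307692] 13 [433.87149048  34.84857178] 9.420461654663086
  obj top [248.5        240.02777778] 36 [460.62536621 -57.08689117] 13.63204574584961
  obj side [207.31428571 161.51428571] 35 [454.73965454 168.78105164] 15.449886322021484
  obj side [193.5        193.47727273] 44 [429.73602295  42.18006897] 14.244379997253418
  obj side [201.61016949 223.42372881] 59 [456.55151367 -58.55827332] 14.953619956970215
```

```bash
python3 -m crank '[[[-0.1,-0.1,0.4,0.08,0.23,0.08],[-0.1,-0.1,0.5,0.08,0.23,0.08],[-0.1,0,0.5,0,0,0],[0,0,0.4,0,0,0]]]'
python3 - <<'E'
from h import *
g([457,168,55],45)
P=shots(); rimclear({"top":P["top"]})
E
```

```text
clock: 4.97
eef_pos: [462.5, 131.5, 103.9]
tool_rot: [3.129, -0.772, 1.751]
force: [0.6, -0.6, -0.2]
width: 85.3
t 4.97 tcp [462.5 131.5 103.9] grasp [464.6 118.4 117.5] w 85.3 F [ 0.6 -0.6 -0.2] q [ 0.62  0.93 -0.72  2.03 -0.36  0.56  0.57]
shift [-0.25  0.02  2.66] turn [-0.03  0.12  0.15] shift after turn [-0.28  0.01  2.66]
top arm-rim 50 arm pt [493.  24. 272.] rim [500.  55. 310.]
   z 200 maxy [493.  69. 218.] 84
   z 250 maxy [474.  44. 251.] 138
   z 300 maxy [486.  -8. 300.] 162
   z 350 maxy [505. -51. 359.] 116
   z 400 maxy [478. -72. 403.] 187
   z 450 maxy [121. -40. 472.] 217
   z 500 maxy [143. -62. 501.] 576
   z 550 maxy [ 193. -117.  550.] 904
   z 600 maxy [ 241. -155.  600.] 1260
   z 650 maxy [ 300. -192.  651.] 1857
```

```bash
python3 -m crank '[[[-0.1,0,0.7,0,0.1,0.15],[-0.1,0,0.7,0,0,0],[-0.05,0,0.7,0,0,0],[0,0,0.55,0,0,0]]]'
python3 - <<'E'
from h import *
g([457,168,55],45)
P=shots(); rimclear({"top":P["top"]})
for n,p in P.items():
    X=cloud(p);print(n,proj(p,[[457,168,60],[457,168,30]]))
cv2.imwrite("pics/g1.png",np.hstack([cv2.resize(P["side"]["color"][110:240,130:290,::-1],None,fx=2.4,fy=2.4),cv2.resize(P["top"]["color"][150:280,130:290,::-1],None,fx=2.4,fy=2.4)]))
E
```

```text
clock: 5.4
eef_pos: [460.5, 179.3, 46.8]
tool_rot: [3.125, -0.768, 1.74]
force: [0.1, 0.2, -0.3]
width: 85.5
t 5.40 tcp [460.5 179.3  46.8] grasp [462.4 166.2  60.5] w 85.5 F [ 0.1  0.2 -0.3] q [ 0.54  1.05 -0.73  2.07 -0.38  0.37  0.58]
shift [-0.05 -0.18  0.19] turn [0.08 0.16 0.08] shift after turn [-0.06 -0.17  0.19]
top arm-rim 55 arm pt [491.  11. 278.] rim [500.  55. 310.]
   z 200 maxy [492.  76. 210.] 113
   z 250 maxy [490.  35. 252.] 123
   z 300 maxy [499.  -2. 302.] 138
   z 350 maxy [478. -30. 351.] 161
   z 400 maxy [129. -33. 450.] 150
   z 450 maxy [121. -30. 453.] 640
   z 500 maxy [183. -90. 502.] 1006
   z 550 maxy [ 273. -135.  551.] 1210
   z 600 maxy [ 345. -181.  601.] 1667
   z 650 maxy [ 378. -216.  650.] 777
top [[181.49159355 210.03213267]
 [183.28098202 212.83245223]]
side [[208.09030894 161.24952161]
 [209.00494801 170.1267481 ]]
```

View pics/g1.png

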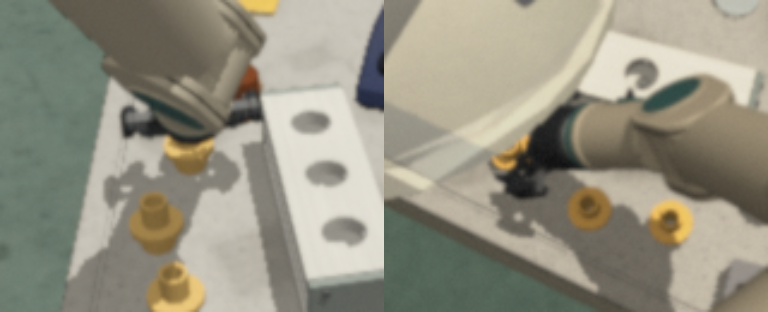

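```bash
python3 -m crank '[[[-0.05,-0.17,0.15,0.08,0.16,0.08],[0,0,0,0,0,0]]]'
python3 -m crank '[[[0,0,0,0,0,0],[0,0,0,0,0,0],[0,0,0,0,0,0],[0,0,0,0,0,0],[0,0,0,0,0,0],[0,0,0,0,0,0],[0,0,0,0,0,0],[0,0,0,0,0,0]]]' 1
python3 -c "
from h import *
g([457,168,55],45)"
```

```text
clock: 5.67
eef_pos: [454.8, 180.7, 44.4]
tool_rot: [3.141, -0.786, 1.733]
force: [-0.8, -0.4, 0.4]
width: 85.3
clock: 6.33
eef_pos: [458.0, 177.0, 46.7]
tool_rot: [3.134, -0.782, 1.732]
force: [0.1, 0.4, -0.8]
width: 25.7
t 6.33 tcp [458.  177.   46.7] grasp [460.  163.8  60.2] w 25.7 F [ 0.1  0.4 -0.8] q [ 0.55  1.06 -0.73  2.07 -0.38  0.38  0.59]
shift [-0.01 -0.08  0.23] turn [0.05 0.04 0.02] shift after turn [-0.01 -0.08  0.23]
```

```bash
python3 -m crank '[[[0.35,0,-0.35,0,0,0],[0.5,0,-0.5,0,0,0],[0.5,0,-0.5,0,0,0],[0,0,0,0,0,0]]]'
python3 - <<'E'
from h import *
g([457,168,105],45)
P=shots(); rimclear({"top":P["top"]})
cv2.imwrite("pics/g2.png",np.hstack([cv2.resize(P["side"]["color"][110:240,130:290,::-1],None,fx=2.4,fy=2.4),cv2.resize(P["top"]["color"][150:280,130:290,::-1],None,fx=2.4,fy=2.4)]))
E
```

```text
clock: 6.67
eef_pos: [456.9, 176.5, 103.4]
tool_rot: [3.14, -0.781, 1.726]
force: [-0.1, -0.4, -2.7]
width: 25.9
t 6.67 tcp [456.9 176.5 103.4] grasp [458.9 163.3 116.9] w 25.9 F [-0.1 -0.4 -2.7] q [ 0.56  0.94 -0.76  2.07 -0.4   0.47  0.54]
shift [-0.16 -0.04  0.4 ] turn [ 0.03  0.04 -0.02] shift after turn [-0.16 -0.04  0.4 ]
top arm-rim 23 arm pt [494.  38. 297.] rim [500.  55. 310.]
   z 200 maxy [451.  98. 228.] 62
   z 250 maxy [473.  83. 251.] 119
   z 300 maxy [488.  35. 301.] 152
   z 350 maxy [503.  -7. 351.] 124
   z 400 maxy [470. -35. 404.] 189
   z 450 maxy [121. -32. 470.] 236
   z 500 maxy [148. -60. 502.] 714
   z 550 maxy [ 223. -108.  551.] 966
   z 600 maxy [ 264. -144.  601.] 1275
   z 650 maxy [ 316. -180.  651.] 1805
```

View pics/g2.png

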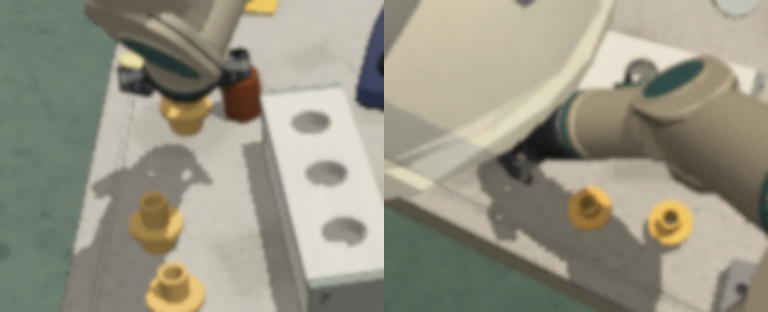

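```bash
python3 -m crank '[[[0,0,-0.9,0,0,0],[0,0,-0.9,0,0,0],[0,0,-0.9,0,0,0],[-0.5,0.2,-0.5,0,0,0],[-0.6,0.4,-0.5,0,0,0],[-0.7,0.7,-0.4,0,0,0]]]'
python3 - <<'E'
from h import *
g([617,-36,185],45)
P=shots(); rimclear({"top":P["top"]})
E
```

```text
clock: 7.27
eef_pos: [506.0, 57.2, 146.3]
tool_rot: [-3.119, -0.786, 1.721]
force: [-0.4, 0.6, -2.0]
width: 25.6
t 7.27 tcp [506.   57.2 146.3] grasp [508.4  44.  159.8] w 25.6 F [-0.4  0.6 -2. ] q [ 0.69  0.89 -0.68  1.84 -0.3   0.85  0.54]
shift [-1.65  3.12 -2.91] turn [-0.16 -0.   -0.05] shift after turn [-1.67  3.17 -2.86]
top arm-rim 75 arm pt [528.  -8. 266.] rim [534.  58. 300.]
   z 200 maxy [562.  28. 202.] 123
   z 250 maxy [528.  -8. 266.] 132
   z 300 maxy [535. -48. 307.] 181
   z 350 maxy [538. -94. 353.] 160
   z 400 maxy [161. -84. 446.] 146
   z 450 maxy [120. -50. 477.] 223
   z 500 maxy [123. -62. 501.] 452
   z 550 maxy [ 161. -117.  551.] 640
   z 600 maxy [ 209. -156.  601.] 1054
   z 650 maxy [ 261. -194.  650.] 1684
```

```bash
python3 -m crank '[[[-0.3,0,-0.9,-0.08,0,0],[-0.5,0.3,-0.9,-0.08,0,0],[-0.4,0.8,-0.6,0,0,0],[-0.2,0.8,-0.3,0,0,0],[-0.2,0.8,-0.1,0,0,0],[-0.1,0.4,-0.1,0,0,0],[0,0,0,0,0,0]]]'
python3 - <<'E'
from h import *
g([617,-36,185],45)
P=shots(); tiles=[]
for n,p in P.items():
    # rectified view of plane z=85, 2 px/mm, x 540..680 (right), y 180..-100 (down)
    xs=np.arange(540,680,.5); ys=np.arange(180,-100,-.5); gx,gy=np.meshgrid(xs,ys)
    uv=proj(p,np.c_[gx.ravel(),gy.ravel(),np.full(gx.size,85.)]).reshape(*gx.shape,2).astype(np.float32)
    im=cv2.remap(p["color"][:,:,::-1],uv[...,0],uv[...,1],cv2.INTER_CUBIC)
    for b in((617,-36),(603.5,48),(590,132)): cv2.circle(im,(int((b[0]-540)*2),int((180-b[1])*2)),42,(0,0,255),1)
    tiles.append(im)
cv2.imwrite("pics/bores.png",np.hstack(tiles))
cv2.imwrite("pics/h1.png",np.vstack([cv2.resize(P["side"]["color"][130:260,190:350,::-1],None,fx=2.2,fy=2.2),cv2.resize(P["top"]["color"][120:250,200:360,::-1],None,fx=2.2,fy=2.2)]))
a=cv2.imread("pics/bores.png");b=cv2.imread("pics/h1.png");H=560
b=cv2.resize(b,(int(b.shape[1]*560/b.shape[0]),560));print(a.shape,b.shape)
o=np.hstack([a,b]);cv2.imwrite("pics/c1.png",o[:, :800] if o.shape[1]<=800 else cv2.resize(o,None,fx=800/o.shape[1],fy=800/o.shape[1]))
E
```

```text
clock: 7.95
eef_pos: [617.2, -34.8, 155.8]
tool_rot: [-3.119, -0.784, 1.698]
force: [-0.4, -0.0, -0.7]
width: 25.9
t 7.95 tcp [617.2 -34.8 155.8] grasp [619.3 -48.  169.3] w 25.9 F [-0.4 -0.  -0.7] q [ 0.67  0.99 -0.61  1.43 -0.24  1.15  0.49]
shift [ 0.66 -0.03 -0.08] turn [-0.01  0.01 -0.21] shift after turn [ 0.66 -0.01 -0.08]
(560, 560, 3) (560, 344, 3)
```

View pics/c1.png

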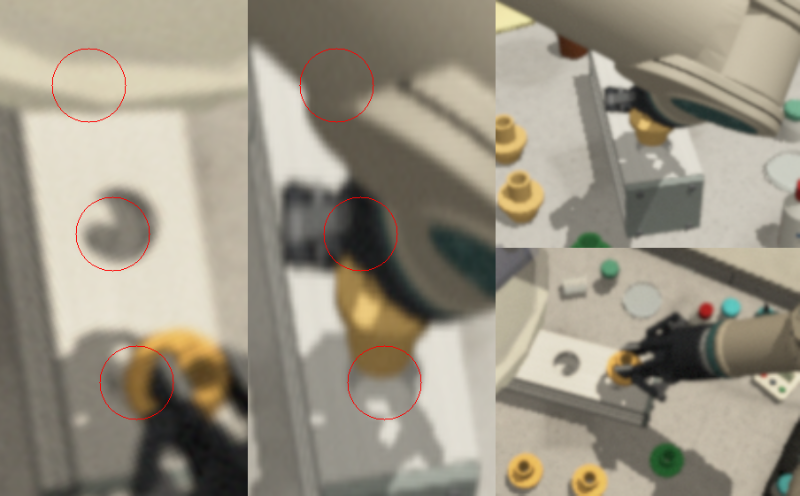

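```bash
cat >> h.py <<'E'
from scipy.optimize import least_squares
def brass(p,c,rad=60):
    """brass points of cloud near c (xyz)"""
    X=cloud(p); hsv=cv2.cvtColor(p["color"],cv2.COLOR_RGB2HSV)
    m=(abs(hsv[...,0].astype(int)-20)<8)&(hsv[...,1]>90)&(hsv[...,2]>60)&(np.linalg.norm(X-np.array(c),axis=2)<rad)
    return X[m]
PROF=np.array([(-30,17.5),(-24,19.5),(-6,19.5),(-6,28),(2,28),(2,14),(30,14)],float)
def fitb(Y,c0,free_z=True):
    """fit upright bushing outer surface to points (robust)"""
    a,b=PROF[:-1],PROF[1:]
    def res(v):
        q=np.c_[Y[:,2]-v[2],np.hypot(Y[:,0]-v[0],Y[:,1]-v[1])]
        q=q[:,None]; d=b-a; L=(d*d).sum(1)
        t=np.clip(((q-a)*d).sum(2)/L,0,1); D=np.linalg.norm(q-(a+t[...,None]*d),axis=2)
        e=np.linalg.norm(q[:,0]-np.array([30,11.25]),axis=1)  # top annulus handled roughly
        return np.minimum(D.min(1),np.where(q[:,0,1]<14,abs(q[:,0,0]-30),99))
    r=least_squares(res,c0,loss="soft_l1",f_scale=2); return r.x,np.median(res(r.x))
E
python3 - <<'E'
from h import *
np.set_printoptions(precision=1,suppress=True)
P=shots(); s,p0,R=st(); gr=p0-19*R.as_matrix()[:,2]; c=gr-[0,0,30]
print("grasp",gr)
for n,p in P.items():
    Y=brass(p,c); print(n,len(Y),fitb(Y,c))
    for b in((432,42.8,30),(459,-57.4,30)):
        Y=brass(p,b,45); 
        if len(Y)>20: print("   table",len(Y),fitb(Y,b))
E
```

```text
grasp [615.6 -46.8 170.5]
top 174 (array([613.4, -43.5, 141.5]), np.float64(1.382073069922285))
   table 278 (array([429.6,  43.6,  30.6]), np.float64(1.6112960265780227))
   table 285 (array([456.7, -56.1,  31. ]), np.float64(1.7603416364931874))
side 234 (array([611.7, -40.8, 140.7]), np.float64(0.8002228873564547))
   table 395 (array([429.5,  42.9,  29.5]), np.float64(0.8579910958391324))
   table 460 (array([456.8, -57.8,  29.3]), np.float64(0.8900835815403347))
```

```bash
python3 - <<'E'
from h import *
from scipy.ndimage import map_coordinates
from scipy.optimize import minimize
P=shots()
for n,p in P.items():
    im=cv2.cvtColor(cv2.imread(f"pics/{n}0.png"),cv2.COLOR_BGR2GRAY).astype(float)
    cam=-np.array(p["R"]).T@p["t"]
    for b in((618,-33),(605,51),(591,135)):
        for half in(75,180):
            a0=np.arctan2(cam[1]-b[1],cam[0]-b[0]); a=a0+np.radians(np.linspace(-half,half,90))
            def ring(c,r):
                W=np.c_[c[0]+r*np.cos(a),c[1]+r*np.sin(a),np.full(len(a),85.)]; uv=proj(p,W)
                return np.mean(map_coordinates(im,[uv[:,1],uv[:,0]],order=1))
            f=lambda c:-(ring(c,23)-ring(c,19))
            best=min(((f((b[0]+i,b[1]+j)),b[0]+i,b[1]+j) for i in np.arange(-7,8) for j in np.arange(-7,8)))
            r=minimize(f,best[1:],method="Nelder-Mead"); print(n,b,half,r.x.round(1),round(r.fun,1))
E
```

```text
top (618, -33) 75 [621.8 -32. ] -39.0
top (618, -33) 180 [621.1 -31.3] -48.7
top (605, 51) 75 [607.6  52.4] -37.4
top (605, 51) 180 [607.4  52.8] -46.7
top (591, 135) 75 [587. 135.] -12.8
top (591, 135) 180 [573.4 136. ] -4.4
side (618, -33) 75 [617.9 -30.2] -34.9
side (618, -33) 180 [617.4 -32.7] -40.3
side (605, 51) 75 [604.1  53. ] -38.2
side (605, 51) 180 [603.8  51.1] -40.9
side (591, 135) 75 [590.3 136.1] -37.9
side (591, 135) 180 [590.3 135.1] -40.0
```

```bash
python3 -m crank '[[[0.22,0.29,0.22,0,0,-0.2],[-0.25,0,0.25,0,0,0],[-0.2,0,0.2,0,0,0],[0,0,0,0,0,0]]]'
cat >> h.py <<'E'
def held(P,off=30,tilt=45):
    s,p0,R=st(); gr=p0-19*R.as_matrix()[:,2]; c=gr-[0,0,off]; out=[]
    for n,p in P.items():
        Y=brass(p,c)
        if len(Y)>40: x,e=fitb(Y,c); out.append(x); print("held",n,len(Y),x.round(1),round(e,1))
    print("grasp",gr.round(1),"F",np.round(s["force"],1)); return np.mean(out,0)
def rel(d,th):
    d=np.asarray(d,float); T=Ro.from_euler("xyz",[np.pi,0,PHI+np.pi/2])*Ro.from_euler("y",th,degrees=True)
    print("world",d.round(1),"-> tool units",(T.inv().apply(d)/30).round(2))
E
python3 - <<'E'
from h import *
P=shots(); g([619,-36,150],45); c=held(P); rel(np.array([619.5,-31.6,121])-c,45)
E
```

```text
clock: 8.58
eef_pos: [620.5, -21.7, 137.9]
tool_rot: [-3.14, -0.785, 1.733]
force: [-0.1, -0.2, -1.7]
width: 25.6
t 8.68 tcp [620.9 -22.2 138.9] grasp [623.1 -35.5 152.4] w 26.3 F [-0.3  0.6 -1.6] q [ 0.66  1.01 -0.61  1.44 -0.23  1.12  0.51]
shift [-0.05 -0.14  0.06] turn [-0.03  0.01  0.03] shift after turn [-0.05 -0.14  0.06]
held top 168 [619.4 -30.7 123.4] 1.5
held side 221 [618.9 -29.  122. ] 0.8
grasp [623.1 -35.5 152.4] F [-0.3  0.6 -1.6]
world [ 0.3 -1.7 -1.7] -> tool units [-0.08  0.   -0.  ]
```

```bash
python3 -m crank '[[[-0.14,0,0.1,0,0,0],[-0.12,0,0.12,0,0,0],[-0.12,0,0.12,0,0,0],[0,0,0,0,0,0]]]'
python3 - <<'E'
from h import *
P=shots(); c=held(P); rel(np.array([619.5,-31.6,91])-c,45)
cv2.imwrite("pics/i1.png",np.hstack([cv2.resize(P["side"]["color"][150:250,200:320,::-1],None,fx=3.3,fy=3.3),cv2.resize(P["top"]["color"][140:240,220:340,::-1],None,fx=3.3,fy=3.3)]))
E
```

```text
clock: 9.02
eef_pos: [619.7, -22.9, 123.9]
tool_rot: [-3.138, -0.787, 1.733]
force: [-1.7, -1.0, -1.0]
width: 25.9
held top 168 [618.7 -31.5 109.6] 1.4
held side 199 [618.4 -30.  107.5] 0.7
grasp [622.  -36.4 137.3] F [-2.6 -0.8 -1.4]
world [  0.9  -0.8 -17.5] -> tool units [-0.44  0.03  0.39]
```

View pics/i1.png

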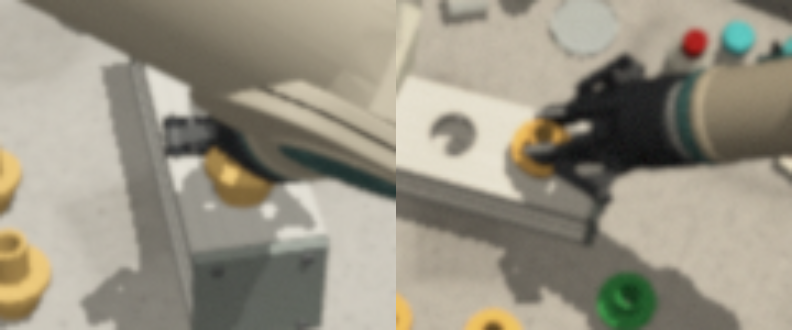

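```bash
python3 -m crank '[[[-0.12,-0.04,0.12,0,0,0],[-0.12,0,0.12,0,0,0],[-0.12,0,0.12,0,0,0],[-0.12,0,0.12,0,0,0]]]'
python3 - <<'E'
from h import *
P=shots(); c=held(P); rel(np.array([619.5,-31.6,91])-c,45)
E
```

```text
clock: 9.45
eef_pos: [619.5, -21.7, 116.9]
tool_rot: [3.137, -0.799, 1.741]
force: [-5.3, -8.7, 17.1]
width: 25.6
held top 170 [618.9 -31.4 102.6] 1.3
held side 140 [619.2 -30.2 100.2] 0.8
grasp [621.7 -35.8 128.9] F [-5.  -6.4 11.4]
world [  0.5  -0.8 -10.4] -> tool units [-0.27  0.01  0.23]
```

```bash
python3 -m crank '[[[-0.24,0,0.16,0,0,0],[-0.24,0,0.16,0,0,0],[-0.24,0,0.18,0,0,0]]]'
python3 - <<'E'
from h import *
P=shots(); c=held(P); rel(np.array([619.5,-31.6,91])-c,45)
E
```

```text
clock: 9.8
eef_pos: [618.5, -23.7, 106.4]
tool_rot: [3.135, -0.817, 1.748]
force: [-12.8, -20.4, 52.7]
width: 25.9
held top 172 [617.1 -32.7  92.7] 1.3
held side 78 [621.  -38.6  90.5] 0.8
grasp [620.8 -37.4 119.6] F [-12.  -11.9  32.9]
world [ 0.4  4.1 -0.6] -> tool units [0.08 0.04 0.11]
```

```bash
python3 -m crank '[[[0,0,0,0,0,0],[0,0,0,0,0,0],[0,0,0,0,0,0],[0,0,0,0,0,0],[0,0,0,0,0,0]]]' -1
python3 -m crank '[[[0,0,-0.3,0,0,0],[0,0,-0.8,0,0,0],[0,0,-1,0,0,0],[0,0,-1,0,0,0],[0,0,-0.5,0,0,0]]]' -1
python3 - <<'E'
from h import *
P=shots(); g([457,-57,160],45)
for n,p in P.items():
    for b in((619.5,-32,91),(431,42.8,30),(458,-57.4,30)):
        Y=brass(p,b,45); 
        if len(Y)>20: print(n,len(Y),fitb(Y,b))
E
```

```text
clock: 10.32
eef_pos: [621.8, -24.6, 109.8]
tool_rot: [3.124, -0.815, 1.752]
force: [0.5, -0.3, 0.1]
width: 83.5
clock: 10.73
eef_pos: [632.0, -101.1, 183.0]
tool_rot: [3.135, -0.822, 1.751]
force: [1.0, -0.4, 1.1]
width: 85.5
t 10.83 tcp [ 632.5 -101.2  182.5] grasp [ 634.8 -114.9  195.5] w 85.5 F [ 0.6 -0.  -0.4] q [ 0.72  1.03 -0.61  1.25 -0.22  1.35  0.54]
shift [ 1.13 -5.51  2.93] turn [-0.07 -0.34  0.14] shift after turn [ 1.15 -5.54  2.84]
top 254 (array([619.88739118, -31.99197526,  92.79211558]), np.float64(1.36306197851619))
top 276 (array([429.48973234,  43.14933993,  30.83378495]), np.float64(1.622653690151095))
top 280 (array([456.7209085 , -56.9349976 ,  31.08665948]), np.float64(1.7361676104292414))
side 137 (array([617.21530313, -30.61340778,  90.94661835]), np.float64(0.7212600662870869))
side 397 (array([429.4889882 ,  42.94336827,  29.32452862]), np.float64(0.8057023104130394))
side 459 (array([457.08706423, -57.64779799,  29.23047082]), np.float64(0.7418018803344353))
```

```bash
python3 -m crank '[[[0,-0.6,-0.6,0,0,0],[0,-1,-0.2,0,0,0],[0.3,-1,0.3,0,0.4,0.05],[0.3,-1,0.3,0,0.4,0.05],[0.3,-1,0.4,0,0.4,0],[0.2,-0.8,0.4,0,0.3,0]]]'
python3 -c "
from h import *
g([446,-38,130],55)"
```

```text
clock: 11.33
eef_pos: [463.9, -85.2, 195.6]
tool_rot: [3.136, -0.985, 1.749]
force: [0.0, -0.2, -1.6]
width: 85.2
t 11.33 tcp [463.9 -85.2 195.6] grasp [ 466.6 -100.8  206.1] w 85.2 F [ 0.  -0.2 -1.6] q [ 0.97  0.95 -0.68  1.68 -0.28  1.24  0.71]
shift [-0.92 -0.31  3.22] turn [-0.11 -0.24  0.11] shift after turn [-0.84 -0.34  3.24]
```

```bash
python3 -m crank '[[[-0.2,-0.1,0.8,-0.1,-0.2,0.1],[-0.25,-0.1,0.8,0,0,0],[-0.25,-0.1,0.8,0,0,0],[-0.15,0,0.7,0,0,0]]]'
python3 - <<'E'
from h import *
P=shots(); g([433,43,54],55)
for n,p in P.items():
    for b in((430,43,30),(458,-57.4,30)):
        Y=brass(p,b,45); 
        if len(Y)>20: print(n,len(Y),fitb(Y,b))
cv2.imwrite("pics/j1.png",np.hstack([cv2.resize(P["side"]["color"][150:270,140:270,::-1],None,fx=3,fy=3),cv2.resize(P["top"]["color"][180:300,180:310,::-1],None,fx=3,fy=3)]))
E
```

```text
clock: 11.67
eef_pos: [435.7, -23.3, 118.3]
tool_rot: [-3.128, -0.966, 1.716]
force: [0.2, 0.2, -0.3]
width: 85.5
t 11.77 tcp [434.4 -21.1 118.5] grasp [437.  -36.6 129.2] w 84.9 F [0.8 0.  0.3] q [ 0.93  1.02 -0.67  1.87 -0.29  0.96  0.76]
shift [-0.58  0.32  3.59] turn [-0.07 -0.1  -0.07] shift after turn [-0.55  0.29  3.6 ]
top 276 (array([429.35889562,  43.49880627,  30.67079671]), np.float64(1.5504119271616386))
top 189 (array([456.71043188, -55.44807517,  30.49375293]), np.float64(1.5283188949399147))
```

View pics/j1.png

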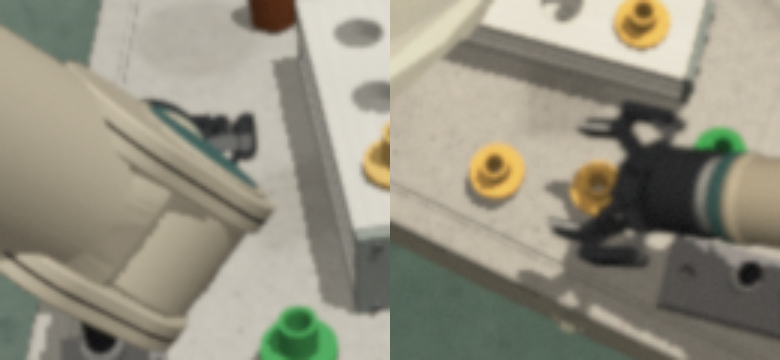

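```bash
python3 -m crank '[[[-0.15,0.1,0.9,-0.07,-0.1,-0.07],[-0.15,0.1,0.9,0,0,0],[-0.15,0.1,0.9,0,0,0],[-0.1,0,0.6,0,0,0]]]'
python3 - <<'E'
from h import *
g([433,43,54],55)
P=shots()
p=P["top"]
for b in((430,43,30),(458,-57.4,30)):
        Y=brass(p,b,45); 
        if len(Y)>20: print(len(Y),fitb(Y,b))
E
```

```text
clock: 12.1
eef_pos: [436.3, 50.1, 47.0]
tool_rot: [3.132, -0.953, 1.731]
force: [0.4, 1.1, -0.4]
width: 85.7
t 12.10 tcp [436.3  50.1  47. ] grasp [438.6  34.8  58. ] w 85.7 F [ 0.4  1.1 -0.4] q [ 0.83  1.14 -0.68  1.96 -0.31  0.7   0.79]
shift [ 0.07 -0.15  0.32] turn [0.08 0.07 0.01] shift after turn [ 0.07 -0.15  0.32]
281 (array([429.62245248,  43.26275279,  30.7899385 ]), np.float64(1.6131508583128218))
```

```bash
python3 -m crank '[[[0.07,-0.15,0.32,0.08,0.07,0],[0,0,0,0,0,0]]]'
python3 -c "
from h import *
g([433,43,54],55)"
python3 -m crank '[[[0,0,0.03,0,0,0],[0,0,0,0,0,0],[0,0,0,0,0,0],[0,0,0,0,0,0],[0,0,0,0,0,0],[0,0,0,0,0,0],[0,0,0,0,0,0]]]' 1
python3 -m crank '[[[0.4,0,-0.3,0,0,0],[0.6,0,-0.4,0,0,0],[0.8,0,-0.57,0,0,0],[0,0,0,0,0,0]]]'
python3 -c "
from h import *
g([433,43,120],55); held(shots())"
```

```text
clock: 12.37
eef_pos: [429.6, 58.8, 43.8]
tool_rot: [-3.14, -0.963, 1.731]
force: [-0.6, -1.2, -0.2]
width: 85.2
t 12.37 tcp [429.6  58.8  43.8] grasp [432.1  43.4  54.7] w 85.2 F [-0.6 -1.2 -0.2] q [ 0.83  1.15 -0.68  1.98 -0.32  0.69  0.79]
shift [-0.03  0.03 -0.  ] turn [-0.04 -0.03  0.01] shift after turn [-0.03  0.03 -0.  ]
clock: 12.95
eef_pos: [432.4, 55.6, 44.8]
tool_rot: [3.136, -0.958, 1.732]
force: [-0.4, 0.9, -1.0]
width: 25.7
clock: 13.28
eef_pos: [432.2, 54.5, 110.7]
tool_rot: [3.141, -0.957, 1.725]
force: [0.5, 1.5, -1.5]
width: 26.0
t 13.28 tcp [432.2  54.5 110.7] grasp [434.6  39.1 121.6] w 26.0 F [ 0.5  1.5 -1.5] q [ 0.85  1.03 -0.72  1.99 -0.35  0.77  0.74]
shift [ 0.04 -0.04  0.14] turn [ 0.03  0.03 -0.02] shift after turn [ 0.04 -0.03  0.14]
held top 181 [431.3  40.6  97.7] 1.7
grasp [433.9  38.  118.1] F [ 0.   0.7 -1.7]
```

```bash
python3 -c "
from h import *
g([610,20,165],55)"
python3 -m crank '[[[-0.1,0,-0.9,0,0,0],[0,0.3,-0.8,0,0,0],[0.4,1,-0.1,0,0,0],[0.2,1,0.2,0,0,0],[0.2,1,0.2,0,0,0],[0,1,0.2,0,0,0],[0,1,0.1,0,0,0],[0,0.5,0,0,0,0]]]'
python3 -c "
from h import *
g([610,20,165],55); P=shots(); rimclear({'top':P['top']}); c=held(P,25); rel(np.array([591,136.5,120])-c,55)"
```

```text
t 13.38 tcp [431.5  53.4 107.1] grasp [433.9  38.  118.1] w 26.4 F [ 0.   0.7 -1.7] q [ 0.85  1.03 -0.72  1.99 -0.35  0.76  0.74]
shift [ 0.43  5.7  -2.12] turn [ 0.03  0.05 -0.05] shift after turn [ 0.41  5.7  -2.14]
clock: 14.05
eef_pos: [605.5, 59.3, 130.7]
tool_rot: [-3.107, -0.952, 1.689]
force: [0.7, 0.8, -0.9]
width: 26.4
t 14.05 tcp [605.5  59.3 130.7] grasp [608.   44.  141.7] w 26.4 F [ 0.7  0.8 -0.9] q [ 0.64  1.08 -0.67  1.52 -0.35  1.05  0.54]
shift [ 0.17 -0.07 -1.1 ] turn [-0.02  0.07 -0.22] shift after turn [ 0.18 -0.06 -1.1 ]
top arm-rim 109 arm pt [627. -24. 238.] rim [608.  76. 278.]
   z 200 maxy [629.  -6. 203.] 129
   z 250 maxy [615. -40. 251.] 210
   z 300 maxy [ 642. -111.  301.] 188
   z 350 maxy [ 648. -167.  352.] 163
   z 400 maxy [127. -49. 450.] 197
   z 450 maxy [123. -48. 453.] 653
   z 500 maxy [ 194. -120.  502.] 1194
   z 550 maxy [ 251. -181.  550.] 1560
   z 600 maxy [ 335. -230.  600.] 1285
   z 650 maxy [ 358. -274.  651.] 284
held top 154 [605.1  46.3 118.2] 1.5
grasp [607.2  43.8 141.3] F [-1.2  0.4 -1.9]
world [-14.1  90.2   1.8] -> tool units [1.79 0.01 2.46]
```

```bash
python3 -m crank '[[[0.4,0,0.3,0,0.03,-0.2],[0.5,0,0.6,0,0,0],[0.4,0,0.6,0,0,0],[0.4,0,0.6,0,0,0],[0.1,0,0.2,0,0,0],[0,0,0,0,0,0]]]'
python3 - <<'E'
from h import *
g([591,136.5,145],55); P=shots(); rimclear({'top':P['top']}); c=held(P,24); rel(np.array([591,136.5,120])-c,55)
cv2.imwrite("pics/k1.png",np.hstack([cv2.resize(P["side"]["color"][120:220,210:330,::-1],None,fx=3.3,fy=3.3),cv2.resize(P["top"]["color"][130:230,160:280,::-1],None,fx=3.3,fy=3.3)]))
E
```

```text
clock: 14.65
eef_pos: [583.8, 148.2, 129.4]
tool_rot: [-3.124, -0.957, 1.718]
force: [-0.3, 0.2, -2.4]
width: 25.7
t 14.65 tcp [583.8 148.2 129.4] grasp [586.4 132.9 140.4] w 25.7 F [-0.3  0.2 -2.4] q [ 0.57  1.07 -0.72  1.66 -0.4   0.87  0.54]
shift [ 0.18  0.17 -0.01] turn [-0.08  0.03 -0.06] shift after turn [ 0.18  0.18 -0.01]
top arm-rim 40 arm pt [612.  50. 248.] rim [608.  76. 278.]
   z 200 maxy [614.  84. 203.] 105
   z 250 maxy [601.  45. 250.] 203
   z 300 maxy [614. -27. 301.] 189
   z 350 maxy [630. -79. 351.] 151
   z 400 maxy [127. -37. 448.] 172
   z 450 maxy [124. -36. 451.] 683
   z 500 maxy [ 181. -101.  500.] 1115
   z 550 maxy [ 265. -152.  551.] 1411
   z 600 maxy [ 340. -198.  603.] 1617
   z 650 maxy [ 363. -238.  651.] 505
held side 98 [583.1 135.6 115.5] 0.7
grasp [587.6 131.1 140.1] F [ 0.9 -1.8 -1.4]
world [7.9 0.9 4.5] -> tool units [ 0.12  0.26 -0.09]
```

View pics/k1.png

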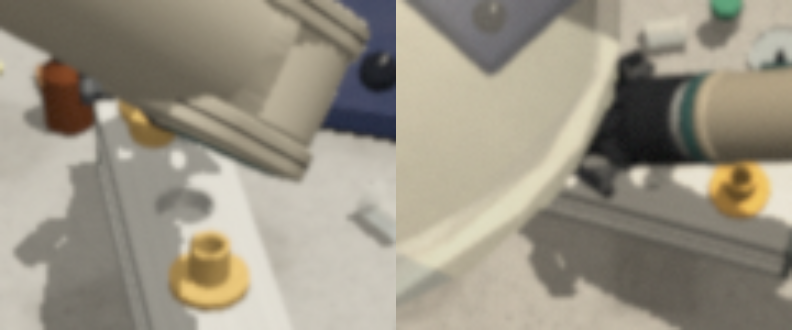

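```bash
python3 -m crank '[[[0.08,0.12,-0.06,-0.08,0,-0.06],[0.04,0.13,-0.03,0,0,0],[0,0,0,0,0,0],[0,0,0,0,0,0]]]'
python3 - <<'E'
from h import *
P=shots(); c=held(P,24); rel(np.array([591,136.5,91])-c,55); g([594,135,145],55)
E
```

```text
clock: 15.08
eef_pos: [595.2, 141.9, 132.1]
tool_rot: [3.139, -0.951, 1.721]
force: [-0.5, -0.1, -1.7]
width: 25.9
held side 96 [594.9 129.5 118. ] 0.7
grasp [597.4 126.8 143.1] F [-0.3 -1.1 -2.1]
world [ -3.9   7.  -27. ] -> tool units [-0.59 -0.09  0.72]
t 15.18 tcp [595.1 142.1 132.1] grasp [597.4 126.8 143.1] w 26.3 F [-0.3 -1.1 -2.1] q [ 0.57  1.06 -0.72  1.64 -0.4   0.88  0.53]
shift [ 0.22 -0.08  0.2 ] turn [ 0.08  0.08 -0.04] shift after turn [ 0.22 -0.07  0.2 ]
```

```bash
python3 -m crank '[[[0.14,-0.07,0.2,0.08,0.08,0],[-0.12,0,0.08,0,0,0],[-0.12,0,0.08,0,0,0],[-0.12,0,0.08,0,0,0],[0,0,0,0,0,0]]]'
python3 - <<'E'
from h import *
P=shots(); c=held(P,24); rel(np.array([591,136.5,91])-c,55); g([594,135,116],55)
E
```

```text
clock: 15.6
eef_pos: [591.1, 150.0, 119.2]
tool_rot: [-3.133, -0.964, 1.72]
force: [-0.2, -0.9, 0.4]
width: 26.0
held side 53 [590.7 137.2 105.3] 0.9
grasp [593.6 134.4 130.2] F [-1.2 -0.2  0.2]
world [  0.3  -0.7 -14.3] -> tool units [-0.4   0.01  0.25]
t 15.70 tcp [591.1 149.8 119.3] grasp [593.6 134.4 130.2] w 25.9 F [-1.2 -0.2  0.2] q [ 0.56  1.09 -0.72  1.64 -0.4   0.87  0.55]
shift [-0.38  0.02  0.28] turn [-0.02 -0.03 -0.04] shift after turn [-0.38  0.02  0.28]
```

```bash
python3 -m crank '[[[-0.25,0,0.16,0,0,0],[-0.27,0,0.17,0,0,0],[-0.27,0,0.17,0,0,0],[-0.27,0,0.17,0,0,0]]]'
python3 - <<'E'
from h import *
P=shots(); c=held(P,24); g([594,135,116],55)
E
```

```text
clock: 16.03
eef_pos: [589.6, 152.9, 104.7]
tool_rot: [-3.137, -0.995, 1.734]
force: [-9.9, -43.3, 59.7]
width: 26.0
grasp [592.3 136.9 115. ] F [ -9.  -25.6  38.5]
t 16.13 tcp [589.6 152.6 104.7] grasp [592.3 136.9 115. ] w 26.2 F [ -9.  -25.6  38.5] q [ 0.57  1.13 -0.73  1.63 -0.4   0.87  0.57]
shift [-0.04  0.05 -0.08] turn [-0.08 -0.34  0.02] shift after turn [-0.04  0.05 -0.08]
  return _methods._mean(a, axis=axis, dtype=dtype,
  ret = ret.dtype.type(ret / rcount)
```

```bash
python3 -m crank '[[[0,0,0,0,0,0],[0,0,0,0,0,0],[0,0,0,0,0,0],[0,0,0,0,0,0],[0,0,0,0,0,0]]]' -1
python3 -m crank '[[[0,0,-0.3,0,0,0],[0,0,-0.8,0,0,0],[0,0,-1,0,0,0],[0,0,-1,0,0,0],[0,0,-1,0,0,0],[0.2,0,-1,0,-0.5,0],[0.2,0,-1,0,-0.8,0],[0.2,0,-1,0,-0.8,0]]]' -1
python3 - <<'E'
from h import *
P=shots(); g([461,-57,160],35)
for n,p in P.items():
    for b in((619.5,-32,91),(591,136.5,91),(458,-57.4,30)):
        Y=brass(p,b,45); 
        if len(Y)>20: print(n,len(Y),fitb(Y,b))
cv2.imwrite("pics/k2.png",cv2.resize(P["side"]["color"][120:320,150:320,::-1],None,fx=3,fy=3))
E
```

```text
clock: 16.55
eef_pos: [591.3, 151.2, 107.4]
tool_rot: [3.138, -0.995, 1.738]
force: [-1.3, 0.7, 0.4]
width: 84.0
clock: 17.22
eef_pos: [613.3, -18.6, 234.6]
tool_rot: [-3.109, -0.777, 1.718]
force: [-0.0, 0.7, -1.5]
width: 84.8
t 17.32 tcp [617.3 -16.9 241.6] grasp [619.7 -30.  255.2] w 85.3 F [0.6 1.4 0.8] q [ 0.65  0.88 -0.63  1.4  -0.26  1.26  0.43]
shift [-2.35 -5.33  2.3 ] turn [-0.14 -1.56  0.04] shift after turn [-1.97 -5.36  2.57]
top 136 (array([621.62778266, -31.30051111,  92.92345526]), np.float64(0.9044694694447356))
top 281 (array([456.71851843, -56.49119966,  30.98553602]), np.float64(1.4395097006824962))
side 394 (array([617.059506  , -31.37400854,  91.00352934]), np.float64(0.7822958891141241))
side 265 (array([590.21293641, 137.59863366,  90.66282369]), np.float64(0.7489466941413987))
side 460 (array([456.69775896, -57.82861577,  29.26651464]), np.float64(0.8158888116258751))
```

View pics/k2.png

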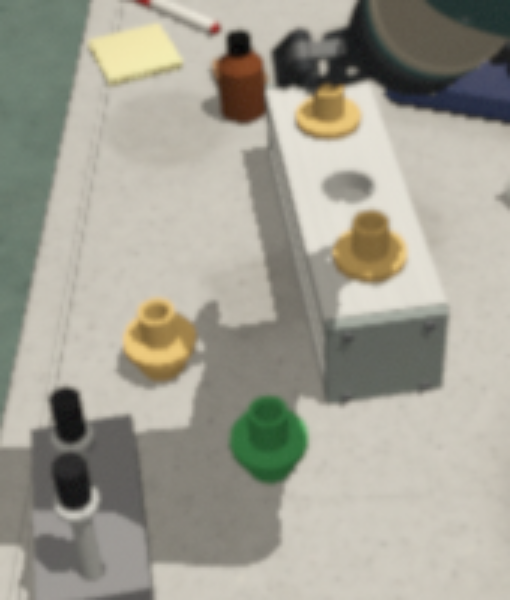

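```bash
python3 -m crank '[[[-0.3,-0.9,0,0,-0.5,0],[-0.4,-0.9,0.2,0,-0.5,0],[-0.4,-0.9,0.3,0,-0.5,0],[-0.4,-0.9,0.4,0,0,0],[-0.5,-0.9,0.4,0,0,0],[-0.5,-0.8,0.5,0,0,0],[-0.2,0,0.5,0,0,0]]]'
python3 -c "
from h import *
g([468,-108,128],35)"
```

```text
clock: 17.9
eef_pos: [461.1, -67.9, 137.6]
tool_rot: [3.14, -0.605, 1.747]
force: [-0.2, -0.8, -0.2]
width: 85.2
t 17.90 tcp [461.1 -67.9 137.6] grasp [462.9 -78.6 153.3] w 85.2 F [-0.2 -0.8 -0.2] q [ 0.81  0.79 -0.59  1.88 -0.16  0.87  0.61]
shift [-1.29 -0.    0.13] turn [-0.09  0.05  0.15] shift after turn [-1.29  0.02  0.12]
```

```bash
python3 -m crank '[[[-0.7,0,0.1,-0.09,0.05,0.15],[-0.4,0,0.3,0,0,0],[-0.2,0,0.6,0,0,0],[-0.1,0,0.7,0,0,0],[0,0,0,0,0,0]]]'
python3 - <<'E'
from h import *
g([460.3,-57.2,53],35); P=shots()
for n,p in P.items():
    Y=brass(p,(458,-57.4,30),45)
    if len(Y)>20: print(n,len(Y),fitb(Y,(458,-57.4,30)))
E
```

```text
clock: 18.32
eef_pos: [457.5, -73.4, 66.3]
tool_rot: [-3.133, -0.615, 1.721]
force: [-0.7, -0.1, 0.3]
width: 85.5
t 18.32 tcp [457.5 -73.4  66.3] grasp [459.3 -84.2  81.8] w 85.5 F [-0.7 -0.1  0.3] q [ 0.8   0.91 -0.55  1.9  -0.13  0.75  0.64]
shift [0.17 0.18 1.29] turn [-0.04 -0.04 -0.06] shift after turn [0.17 0.18 1.29]
top 286 (array([456.66298153, -57.13612915,  30.92275645]), np.float64(1.673304043658021))
side 212 (array([456.88442069, -57.24445799,  29.48955759]), np.float64(0.7494264561235406))
```

```bash
python3 -m crank '[[[0.1,0.1,0.5,0,0,-0.06],[0.07,0.08,0.5,0,0,0],[0,0,0.29,0,0,0],[0,0,0,0,0,0]]]'
python3 -c "
from h import *
g([460.3,-57.2,53],35)"
python3 -m crank '[[[0,0,0.06,0,0,0],[0,0,0,0,0,0],[0,0,0,0,0,0],[0,0,0,0,0,0],[0,0,0,0,0,0],[0,0,0,0,0,0],[0,0,0,0,0,0]]]' 1
python3 -m crank '[[[0.25,0,-0.4,0,0,0],[0.45,0,-0.7,0,0,0],[0.55,0,-0.8,0,0,0],[0.55,0,-0.8,0,0,0],[0,0,0,0,0,0]]]'
python3 -c "
from h import *
c=held(shots(),25);g([605,52,150],35)"
```

```text
clock: 18.75
eef_pos: [464.8, -49.9, 42.4]
tool_rot: [3.133, -0.608, 1.732]
force: [-0.1, 0.2, -0.3]
width: 85.5
t 18.75 tcp [464.8 -49.9  42.4] grasp [466.4 -60.6  58. ] w 85.5 F [-0.1  0.2 -0.3] q [ 0.76  0.95 -0.56  1.93 -0.14  0.66  0.63]
shift [ 0.03 -0.19  0.22] turn [0.06 0.03 0.03] shift after turn [ 0.03 -0.19  0.22]
clock: 19.33
eef_pos: [466.5, -51.9, 43.6]
tool_rot: [3.129, -0.604, 1.733]
force: [0.3, 0.4, -1.5]
width: 26.6
clock: 19.75
eef_pos: [464.9, -54.8, 141.8]
tool_rot: [3.134, -0.605, 1.728]
force: [1.0, -0.0, -1.6]
width: 26.3
held top 200 [463.3 -61.  130.8] 1.6
held side 339 [461.5 -59.6 126.8] 1.0
grasp [464.7 -66.  154. ] F [-0.5  0.1 -2.6]
t 19.85 tcp [463.1 -55.3 138.4] grasp [464.7 -66.  154. ] w 26.4 F [-0.5  0.1 -2.6] q [ 0.8   0.78 -0.6   1.9  -0.18  0.83  0.59]
shift [2.53 5.22 1.93] turn [ 0.05  0.05 -0.03] shift after turn [2.51 5.23 1.91]
```

```bash
python3 -m crank '[[[0.5,0.3,0,0,0,0],[0.5,0.5,0.3,0,0,0],[0.4,0.8,0.3,0,0,0],[0.3,0.9,0.3,0,0,0],[0.3,0.9,0.3,0,0,0],[0.2,0.9,0.3,0,0,0],[0.1,0.6,0.2,0,0,0],[0,0,0,0,0,0]]]'
python3 -c "
from h import *
P=shots();c=held(P,27);rel(np.array([604.8,52.5,118])-c,35);g([608,50,150],35);rimclear({'top':P['top']})"|head -7
```

```text
clock: 20.52
eef_pos: [596.5, 60.6, 127.0]
tool_rot: [-3.126, -0.613, 1.71]
force: [3.1, -2.8, 7.6]
width: 26.4
held top 138 [596.   53.6 116.2] 1.4
held side 321 [593.2  55.9 114.1] 1.0
grasp [595.9  48.1 142.6] F [1.8 1.2 2.3]
world [10.2 -2.3  2.9] -> tool units [-0.05  0.32 -0.15]
t 20.62 tcp [594.   58.9 127.1] grasp [595.9  48.1 142.6] w 26.1 F [1.8 1.2 2.3] q [ 0.5   0.89 -0.57  1.65 -0.21  0.86  0.38]
shift [ 0.15  0.41 -0.2 ] turn [-0.06 -0.01 -0.16] shift after turn [ 0.14  0.41 -0.2 ]
top arm-rim 63 arm pt [610.  14. 260.] rim [597.  73. 281.]
```

```bash
python3 -m crank '[[[0.13,0,-0.18,-0.06,0,-0.16],[0,0.2,0,0,0,0],[-0.03,0.15,0,0,0,0],[0,0,0,0,0,0],[0,0,0,0,0,0]]]'
python3 -c "
from h import *
P=shots();c=held(P,27);rel(np.array([604.8,52.5,91])-c,35);g([608,50,150],35)"
```

```text
clock: 21.03
eef_pos: [600.0, 57.3, 130.7]
tool_rot: [-3.131, -0.612, 1.724]
force: [-1.1, -0.5, -2.2]
width: 26.1
held top 139 [599.   51.4 120.4] 1.6
held side 328 [597.3  52.9 117.6] 1.1
grasp [601.9  46.5 146.3] F [-0.3  0.2 -1.7]
world [  6.6   0.4 -28. ] -> tool units [-0.55  0.22  0.75]
t 21.13 tcp [600.   57.3 130.7] grasp [601.9  46.5 146.3] w 26.0 F [-0.3  0.2 -1.7] q [ 0.5   0.89 -0.57  1.63 -0.2   0.88  0.38]
shift [ 0.14  0.22 -0.06] turn [-0.07 -0.01 -0.04] shift after turn [ 0.14  0.22 -0.06]
```

```bash
python3 -m crank '[[[0,0.2,0,-0.07,0,-0.04],[0,0,0,0,0,0],[-0.09,0,0.12,0,0,0],[-0.09,0,0.12,0,0,0],[-0.09,0,0.12,0,0,0],[0,0,0,0,0,0]]]'
python3 -c "
from h import *
P=shots();c=held(P,27);rel(np.array([604.8,52.5,91])-c,35);g([608,50,118],35)"
```

```text
clock: 21.63
eef_pos: [607.0, 58.7, 118.3]
tool_rot: [3.14, -0.615, 1.729]
force: [-1.0, -0.9, 1.4]
width: 26.5
held top 149 [606.5  49.9 108.3] 1.6
held side 307 [604.7  54.1 105.4] 0.9
grasp [608.6  47.7 133.8] F [-0.3 -0.3  3.3]
world [ -0.8   0.5 -15.9] -> tool units [-0.29 -0.02  0.45]
t 21.73 tcp [606.9  58.5 118.3] grasp [608.6  47.7 133.8] w 26.2 F [-0.3 -0.3  3.3] q [ 0.5   0.91 -0.57  1.63 -0.2   0.86  0.39]
shift [-0.24 -0.01  0.48] turn [ 0.02 -0.03  0.  ] shift after turn [-0.24 -0.01  0.48]
```

In the bore, on the balls. Press.

```bash
python3 -m crank '[[[-0.19,0,0.24,0,0,0],[-0.19,0,0.24,0,0,0],[-0.19,0,0.24,0,0,0],[-0.2,0,0.26,0,0,0]]]'
python3 -c "
from h import *
P=shots();c=held(P,27);g([608,50,118],35)"
```

```text
clock: 22.07
eef_pos: [605.3, 58.4, 99.8]
tool_rot: [-3.141, -0.629, 1.735]
force: [-9.7, -17.1, 54.1]
width: 25.9
held top 146 [605.5  49.3  99.7] 2.0
held side 212 [604.3  54.2  90.8] 0.9
grasp [607.2  47.2 114.3] F [-12.1 -15.2  40.6]
t 22.17 tcp [605.4  58.2  98.9] grasp [607.2  47.2 114.3] w 25.7 F [-12.1 -15.2  40.6] q [ 0.5   0.95 -0.57  1.63 -0.2   0.84  0.41]
shift [ 0.13  0.04 -0.05] turn [-0.03 -0.16  0.05] shift after turn [ 0.13  0.04 -0.05]
```

```bash
python3 -m crank '[[[0,0,0,0,0,0],[0,0,0,0,0,0],[0,0,0,0,0,0],[0,0,0,0,0,0],[0,0,0,0,0,0]]]' -1
python3 -m crank '[[[0,0,-0.3,0,0,0],[0,0,-0.8,0,0,0],[0,0,-1,0,0,0],[0,0,-1,0,0,0],[-0.2,0,-1,0,0,0],[-0.6,-0.5,-0.8,0,0,0],[-0.8,-0.8,-0.5,0,0,0],[-0.8,-0.8,-0.5,0,0,0],[-0.6,-0.8,-0.2,0,0,0]]]' -1
python3 - <<'E'
from h import *
P=shots(); g([428,-222,240],0)
for n,p in P.items():
    for b in((619.5,-32,91),(604.8,52.5,91),(591,136.5,91)):
        Y=brass(p,b,45); 
        if len(Y)>20: print(n,len(Y),fitb(Y,b))
    for X_,k_,c_,col in blobs(p,148,164,(380,480,-330,-120)): print("  sp",n,c_,k_,np.array(cv2.minEnclosingCircle(X_[:,:2].astype(np.float32))[0]))
cv2.imwrite("pics/l1.png",np.hstack([cv2.resize(P["side"]["color"][120:320,150:320,::-1],None,fx=2.4,fy=2.4),cv2.resize(P["top"]["color"][150:300,190:350,::-1],(384,480))]))
E
```

```text
clock: 22.58
eef_pos: [606.4, 57.1, 100.7]
tool_rot: [3.136, -0.626, 1.737]
force: [0.1, 0.3, -0.4]
width: 84.3
clock: 23.33
eef_pos: [551.9, -134.1, 201.3]
tool_rot: [3.133, -0.632, 1.755]
force: [1.0, -0.2, -0.7]
width: 85.2
t 23.43 tcp [ 548.3 -137.8  198.7] grasp [ 550.2 -148.8  214. ] w 85.2 F [ 0.2 -0.3 -0.5] q [ 0.79  0.83 -0.56  1.51 -0.15  1.21  0.58]
shift [-1.24 -4.43 -1.82] turn [-0.06 -6.02  0.14] shift after turn [-2.14 -4.4  -0.74]
top 253 (array([619.91792914, -31.95898672,  92.83144164]), np.float64(1.423928114903262))
top 254 (array([606.35835671,  51.8160376 ,  93.06368369]), np.float64(1.5403409265091241))
  sp top [299.47058824 270.43137255] 51 [ 425.30047607 -220.28234863]
  sp top [318.43137255 275.52941176] 51 [ 433.80209351 -270.01293945]
side 267 (array([616.97543014, -30.75030023,  91.04937919]), np.float64(0.6656932707519871))
  sp side [171.25742574 253.92079208] 101 [ 424.21707153 -222.32225037]
  sp side [172.70940171 276.17948718] 117 [ 433.1229248  -271.35836792]
```

View pics/l1.png

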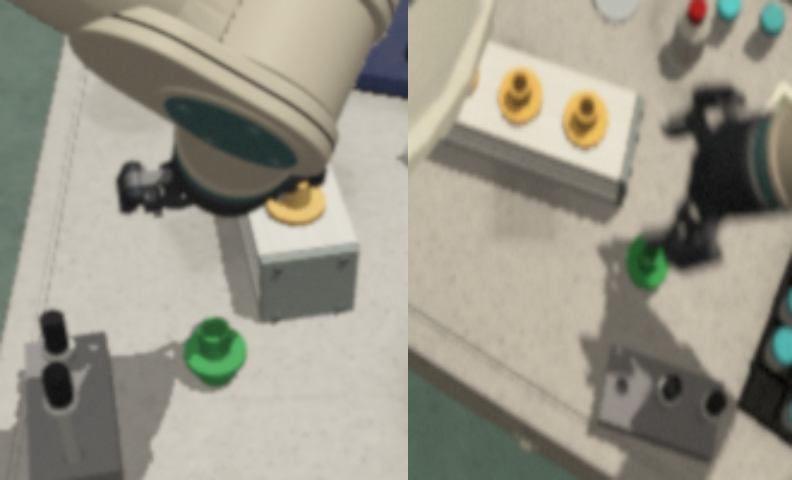

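```bash
python3 -m crank '[[[-0.3,-0.3,-0.9,0,-0.5,0],[-0.5,-0.5,-0.5,0,-0.5,0],[-0.7,-0.7,0,0,-0.5,0],[-0.8,-0.8,0,0,-0.5,0],[-0.8,-0.8,0,0,-0.5,0],[-0.8,-0.3,0,0,-0.2,0]]]'
python3 -c "
from h import *
g([442,-306,235],20)"
```

```text
clock: 23.93
eef_pos: [470.0, -281.0, 180.9]
tool_rot: [3.139, -0.343, 1.752]
force: [-0.8, -0.2, 0.6]
width: 85.7
t 23.93 tcp [ 470.  -281.   180.9] grasp [ 471.1 -287.3  198.8] w 85.7 F [-0.8 -0.2  0.6] q [ 0.91  0.72 -0.46  1.63  0.04  1.07  0.67]
shift [-0.   -1.06 -1.29] turn [-0.05  0.06  0.21] shift after turn [-0.02 -1.05 -1.29]
```

```bash
python3 -m crank '[[[0,-0.6,-0.5,-0.05,0.06,0.2],[0,-0.5,-0.3,0,0,0],[0,0,0,0,0,0]]]'
python3 -c "
from h import *
g([437.5,-275.4,143],20)"
```

```text
clock: 24.18
eef_pos: [436.7, -300.1, 201.5]
tool_rot: [-3.138, -0.349, 1.722]
force: [0.1, 0.3, 0.4]
width: 85.6
t 24.18 tcp [ 436.7 -300.1  201.5] grasp [ 437.7 -306.5  219.3] w 85.6 F [0.1 0.3 0.4] q [ 0.98  0.68 -0.46  1.65  0.03  1.11  0.71]
shift [0.09 0.16 2.74] turn [-0.01  0.01 -0.06] shift after turn [0.09 0.16 2.74]
```

```bash
python3 -m crank '[[[0.05,0.08,0.7,0,0,-0.06],[0.05,0.05,0.7,0,0,0],[0,0,0.7,0,0,0],[0,0,0.5,0,0,0],[0,0,0,0,0,0]]]'
python3 - <<'E'
from h import *
g([437.5,-275.4,143],20); P=shots()
cv2.imwrite("pics/m1.png",np.hstack([cv2.resize(P["side"]["color"][200:350,110:260,::-1],(400,400)),cv2.resize(P["top"]["color"][210:330,250:370,::-1],(400,400))]))
E
```

```text
clock: 24.6
eef_pos: [443.9, -270.2, 126.7]
tool_rot: [3.133, -0.347, 1.73]
force: [0.4, -0.0, 0.2]
width: 85.3
t 24.60 tcp [ 443.9 -270.2  126.7] grasp [ 444.8 -276.6  144.5] w 85.3 F [ 0.4 -0.   0.2] q [ 0.93  0.75 -0.45  1.76  0.05  0.91  0.68]
shift [ 0.06 -0.24  0.07] turn [0.08 0.02 0.01] shift after turn [ 0.06 -0.24  0.07]
```

View pics/m1.png

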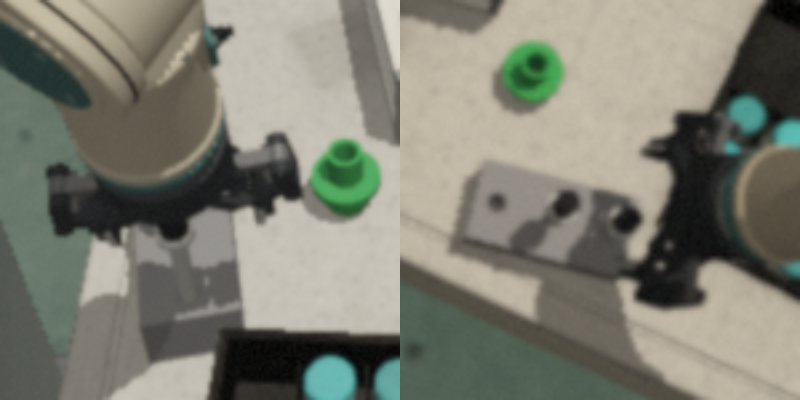

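```bash
python3 -m crank '[[[0.1,-0.12,0.06,0.08,0,0],[0.1,-0.12,0.06,0,0,0],[0,0,0,0,0,0]]]'
python3 -c "
from h import *
g([436.7,-270.5,143],20)"
python3 -m crank '[[[0,0,0,0,0,0],[0,0,0,0,0,0],[0,0,0,0,0,0],[0,0,0,0,0,0],[0,0,0,0,0,0],[0,0,0,0,0,0],[0,0,0,0,0,0],[0,0,0,0,0,0]]]' 1
python3 -c "
from h import *
g([436.7,-270.5,143],20)"
```

```text
clock: 24.95
eef_pos: [439.1, -266.9, 128.8]
tool_rot: [3.136, -0.341, 1.731]
force: [-0.4, 0.1, -0.0]
width: 85.4
t 24.95 tcp [ 439.1 -266.9  128.8] grasp [ 440.  -273.2  146.8] w 85.4 F [-0.4  0.1 -0. ] q [ 0.93  0.74 -0.45  1.77  0.05  0.9   0.68]
shift [ 0.06 -0.1   0.15] turn [0.05 0.08 0.02] shift after turn [ 0.06 -0.1   0.15]
clock: 25.62
eef_pos: [436.6, -269.0, 131.4]
tool_rot: [3.14, -0.339, 1.728]
force: [0.8, -0.6, 0.3]
width: 18.1
t 25.62 tcp [ 436.6 -269.   131.4] grasp [ 437.6 -275.2  149.3] w 18.1 F [ 0.8 -0.6  0.3] q [ 0.93  0.74 -0.45  1.77  0.05  0.91  0.68]
shift [ 0.09 -0.01  0.25] turn [ 0.02  0.1  -0.  ] shift after turn [ 0.09 -0.01  0.25]
```

```bash
python3 -m crank '[[[0.1,0,-0.3,0,0.05,0],[0.2,0,-0.55,0,0.05,0],[0.3,0,-0.9,0,0,0],[0.34,0,-0.94,0,0,0],[0.34,0,-0.94,0,0,0],[0.2,0,-0.5,0,0,0],[0,0,0,0,0,0]]]'
python3 - <<'E'
from h import *
g([600,-15,275],20)
P=shots()
for n,p in P.items():
    for X_,k_,c_,col in blobs(p,150,300,(380,480,-330,-180),4): print(n,c_,k_,X_.min(0).round(),X_.max(0).round(),col.round())
cv2.imwrite("pics/n1.png",np.hstack([cv2.resize(P["side"]["color"][180:330,110:260,::-1],(400,400)),cv2.resize(P["top"]["color"][200:350,250:400,::-1],(400,400))]))
E
```

```text
clock: 26.2
eef_pos: [439.7, -270.0, 269.7]
tool_rot: [3.132, -0.35, 1.73]
force: [-0.1, -0.8, -1.5]
width: 18.0
t 26.20 tcp [ 439.7 -270.   269.7] grasp [ 440.6 -276.4  287.5] w 18.0 F [-0.1 -0.8 -1.5] q [ 0.97  0.57 -0.49  1.64 -0.02  1.2   0.68]
shift [7.15 6.6  3.11] turn [ 0.08 -0.01  0.01] shift after turn [7.16 6.61 3.05]
top [327.43661972 267.30046948] 213 [ 418. -288.  150.] [ 463. -257.  300.] [62. 60. 56.]
top [299.54 270.4 ] 50 [ 416. -230.  151.] [ 434. -210.  160.] [58. 56. 53.]
side [167.60762608 241.18696187] 813 [ 415. -295.  150.] [ 464. -214.  300.] [80. 79. 75.]
```

View pics/n1.png

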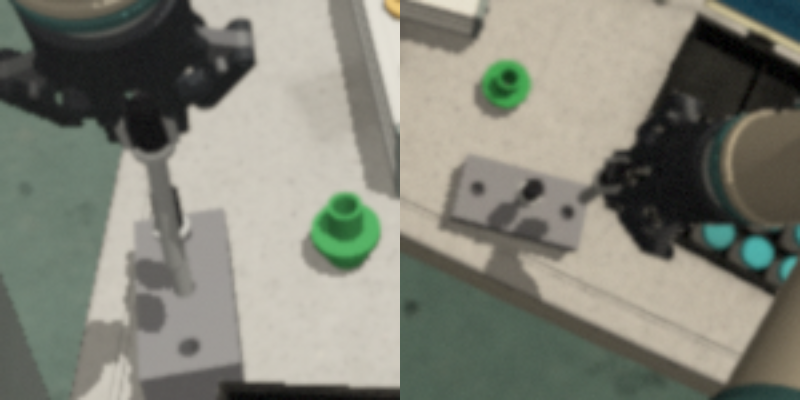

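```bash
cat >> h.py <<'E'
def rod(P,drop=144,rad=22):
    """fit 13 mm rod (cylinder) hanging under the grasp; returns axis point at tip and slope"""
    s,p0,R=st(); gr=p0-19*R.as_matrix()[:,2]; tip=gr[2]-drop; res=[]
    for n,p in P.items():
        X=cloud(p).reshape(-1,3)
        Y=X[(np.hypot(X[:,0]-gr[0],X[:,1]-gr[1])<rad)&(X[:,2]>tip+3)&(X[:,2]<tip+105)]
        if len(Y)<15: print(n,"few",len(Y)); continue
        def f(v):
            a=np.array([v[2],v[3],1.]); a/=np.linalg.norm(a); d=Y-np.array([v[0],v[1],tip])
            return np.linalg.norm(np.cross(d,a),axis=1)-6.5
        r=least_squares(f,[gr[0],gr[1],0,0],loss="soft_l1",f_scale=1); print("rod",n,len(Y),"tip xy",r.x[:2].round(1),"slope",r.x[2:].round(3),"med",np.median(abs(f(r.x))).round(2)); res.append(r.x)
    print("grasp",gr.round(1),"tip z",tip.round(1),"F",np.round(s["force"],1)); return np.mean(res,0) if res else None
E
python3 -c "
from h import *
rod(shots())"
python3 -m crank '[[[0.4,0.7,0,0.05,0,0],[0.7,0.9,0.1,0,0,0],[0.9,0.9,0.2,0,0,0],[0.9,0.9,0.3,0,0,0],[0.9,0.9,0.4,0,0,0],[0.9,0.7,0.4,0,0,0],[0.7,0.4,0.2,0,0,0],[0,0,0,0,0,0]]]'
python3 -c "
from h import *
g([608,50,275],20);rod(shots())"
```

```text
rod top 41 tip xy [ 435.3 -268.3] slope [ 0.029 -0.015] med 0.14
rod side 314 tip xy [ 434.9 -279.5] slope [ 0.034 -0.01 ] med 1.47
grasp [ 437.9 -275.7  282.7] tip z 138.7 F [-0.   1.6 -1.7]
clock: 27.07
eef_pos: [569.0, -72.3, 259.0]
tool_rot: [-3.112, -0.37, 1.707]
force: [-0.2, 0.5, -1.0]
width: 18.2
t 27.07 tcp [569.  -72.3 259. ] grasp [570.5 -79.1 276.7] w 18.2 F [-0.2  0.5 -1. ] q [ 0.58  0.63 -0.51  1.57 -0.06  1.14  0.3 ]
shift [3.78 1.88 1.48] turn [-0.21 -0.2  -0.19] shift after turn [3.77 1.93 1.44]
rod top 58 tip xy [554.1 -75.6] slope [0.034 0.045] med 1.2
rod side 240 tip xy [556.9 -83.7] slope [ 0.083 -0.024] med 1.6
grasp [568.9 -84.9 275.6] tip z 131.6 F [-1.4 -0.9 -1.7]
```

```bash
sed -i 's/(X\[:,2\]>tip+3)&(X\[:,2\]<tip+105)/(X[:,2]>tip+4)\&(X[:,2]<tip+98)/; s/drop=144,rad=22/drop=144,rad=17/' h.py
python3 -m crank '[[[0.7,0.4,0.25,-0.2,-0.2,-0.18],[0.7,0.4,0.25,0,0,0],[0.7,0.4,0.3,0,0,0],[0.4,0.3,0.2,0,0,0],[0,0,0,0,0,0],[0,0,0,0,0,0]]]'
python3 -c "
from h import *
g([608,50,275],20);P=shots();rod(P);rimclear({'top':P['top']})" | head -8
```

```text
clock: 27.67
eef_pos: [596.9, -4.9, 245.7]
tool_rot: [-3.122, -0.337, 1.699]
force: [-0.7, -1.0, -1.3]
width: 18.2
t 27.67 tcp [596.9  -4.9 245.7] grasp [598.1 -11.1 263.6] w 18.2 F [-0.7 -1.  -1.3] q [ 0.44  0.65 -0.5   1.57 -0.04  1.06  0.17]
shift [2.   0.6  0.28] turn [-0.09  0.11 -0.27] shift after turn [1.98 0.65 0.31]
rod top 48 tip xy [593.6  -6.8] slope [0.051 0.011] med 0.29
rod side 208 tip xy [588.4 -17.5] slope [0.047 0.003] med 1.62
grasp [598.1 -11.8 263.8] tip z 119.8 F [ 0.2 -1.3 -1.1]
top arm-rim 69 arm pt [597.   3. 271.] rim [580.  68. 286.]
   z 200 maxy [587.  -2. 233.] 4
   z 250 maxy [597.   3. 271.] 19
```

```bash
python3 -m crank '[[[0.2,0,-0.3,-0.15,0.05,-0.14],[0.4,0.15,-0.05,-0.15,0.05,-0.13],[0.5,0.2,0.2,0,0,0],[0.4,0.15,0.15,0,0,0],[0,0,0,0,0,0],[0,0,0,0,0,0]]]'
python3 -c "
from h import *
g([608,50,275],20);P=shots();rod(P,rad=14);rimclear({'top':P['top']})" | head -8
```

```text
clock: 28.27
eef_pos: [606.3, 37.1, 263.4]
tool_rot: [3.115, -0.346, 1.723]
force: [-0.8, -0.9, -2.4]
width: 18.0
t 28.27 tcp [606.3  37.1 263.4] grasp [606.8  30.6 281.3] w 18.0 F [-0.8 -0.9 -2.4] q [ 0.4   0.62 -0.52  1.58 -0.06  1.02  0.14]
shift [0.53 0.11 0.41] turn [ 0.27  0.03 -0.06] shift after turn [0.52 0.12 0.41]
rod top 39 tip xy [608.4  37.4] slope [ 0.002 -0.013] med 0.31
rod side 200 tip xy [606.1  27.2] slope [-0.026 -0.01 ] med 1.64
grasp [606.7  30.5 281.2] tip z 137.2 F [ 0.   0.2 -1.9]
top arm-rim 29 arm pt [604.  45. 281.] rim [597.  73. 281.]
   z 200 maxy [602.  35. 207.] 4
   z 250 maxy [610.  49. 254.] 9
```

```bash
python3 - <<'E'
from h import *
np.set_printoptions(precision=1,suppress=True)
P=shots(); s,p0,R=st(); gr=p0-19*R.as_matrix()[:,2]
for n,p in P.items():
    X=cloud(p).reshape(-1,3)
    for z in range(125,260,15):
        Y=X[(np.hypot(X[:,0]-gr[0],X[:,1]-gr[1])<30)&(X[:,2]>z)&(X[:,2]<z+15)]
        if len(Y): print(n,z,len(Y),"x",np.percentile(Y[:,0],[0,10,50,90,100]),"y",np.percentile(Y[:,1],[0,10,50,90,100]))
E
```

```text
top 125 1 x [617.2 617.2 617.2 617.2 617.2] y [55.3 55.3 55.3 55.3 55.3]
top 140 7 x [601.5 601.8 603.3 606.  607.3] y [30.3 31.7 35.1 38.8 41.2]
top 155 10 x [601.8 602.1 603.9 608.7 608.9] y [30.5 30.5 31.9 40.1 40.3]
top 170 11 x [601.7 602.  603.6 609.9 610.2] y [30.8 31.1 34.3 39.6 40.3]
top 185 10 x [601.8 601.9 602.9 604.8 605.1] y [31.1 31.1 35.  39.  39.1]
top 200 1 x [602.1 602.1 602.1 602.1 602.1] y [35.4 35.4 35.4 35.4 35.4]
top 245 1 x [608.8 608.8 608.8 608.8 608.8] y [48.4 48.4 48.4 48.4 48.4]
side 125 6 x [599.3 600.3 602.5 607.1 608.3] y [31.  31.6 32.7 35.1 36.5]
side 140 24 x [599.  599.  603.4 608.  608.1] y [28.4 28.8 30.2 33.3 35.4]
side 155 32 x [598.8 599.  604.5 610.2 610.3] y [27.9 28.3 30.2 33.6 35. ]
side 170 32 x [598.8 598.9 604.3 609.9 610. ] y [27.9 28.4 30.6 33.6 34.3]
side 185 35 x [598.8 598.8 605.2 609.6 609.8] y [27.3 28.5 30.4 33.2 34.3]
side 200 32 x [598.6 598.7 603.  609.4 609.5] y [27.6 28.6 30.4 33.1 36.1]
side 215 32 x [598.5 598.6 602.8 609.2 609.4] y [28.5 29.  30.8 32.5 33.8]
side 230 38 x [598.4 598.6 604.6 608.9 609.2] y [26.6 27.7 30.2 32.  35.1]
side 245 63 x [592.1 594.5 604.3 615.  617.5] y [20.3 23.4 26.3 33.  40. ]
```

```bash
cat >> h.py <<'E'
def rodc(P,drop=144):
    s,p0,R=st(); gr=p0-19*R.as_matrix()[:,2]; tip=gr[2]-drop; T=[]
    for n,p in P.items():
        cam=-np.array(p["R"]).T@p["t"]; X=cloud(p).reshape(-1,3)
        Y=X[(np.hypot(X[:,0]-gr[0],X[:,1]-gr[1])<20)&(X[:,2]>max(tip+5,125))&(X[:,2]<tip+95)]
        if len(Y)<8: print(n,"few",len(Y)); continue
        d=cam[:2]-gr[:2]; d/=np.linalg.norm(d); e=np.array([-d[1],d[0]])
        lat=Y[:,:2]@e; l=(np.percentile(lat,3)+np.percentile(lat,97))/2; dep=np.percentile(Y[:,:2]@d,95)-6.3
        c=l*e+dep*d; A=np.polyfit(Y[:,2],lat,1)[0]; T.append(c); print("rod",n,len(Y),"axis",c.round(1),"lat slope",A.round(3),"dir",e.round(2))
    print("grasp",gr.round(1),"tip z",tip.round(1),"F",np.round(s["force"],1)); return np.mean(T,0) if T else None
E
python3 -m crank '[[[-0.08,0,0.24,0,0,0],[0.2,0.04,0.07,0,0,0],[0.2,0.04,0.07,0,0,0],[0.1,0,0.04,0,0,0],[0,0,0,0,0,0],[0,0,0,0,0,0]]]'
python3 -c "
from h import *
P=shots();rodc(P);g([608,50,275],20);rimclear({'top':P['top']})" | head -7
```

```text
clock: 28.97
eef_pos: [606.2, 52.0, 253.2]
tool_rot: [3.119, -0.346, 1.717]
force: [-0.4, -0.6, -1.2]
width: 18.2
rod top 23 axis [606.   52.8] lat slope 0.057 dir [ 0.51 -0.86]
rod side 185 axis [603.8  50.6] lat slope 0.026 dir [ 1.   -0.05]
grasp [606.8  45.4 271.2] tip z 127.2 F [-0.6  1.1 -1.2]
t 29.07 tcp [606.3  51.8 253.3] grasp [606.8  45.4 271.2] w 17.8 F [-0.6  1.1 -1.2] q [ 0.38  0.63 -0.52  1.6  -0.06  0.99  0.12]
shift [ 0.18  0.05 -0.07] turn [ 0.26  0.03 -0.11] shift after turn [ 0.18  0.05 -0.07]
top arm-rim 22 arm pt [593.  57. 266.] rim [591.  71. 283.]
   z 200 maxy [ 758. -326.  208.] 2
```

```bash
python3 -m crank '[[[0.03,0.03,0.01,0,0,0],[-0.06,0,0.17,0,0,0],[-0.06,0,0.17,0,0,0],[-0.06,0,0.17,0,0,0],[0,0,0,0,0,0]]]'
python3 -c "
from h import *
P=shots();rodc(P);g([608,50,275],20)"
```

```text
clock: 29.48
eef_pos: [607.8, 52.1, 235.8]
tool_rot: [3.118, -0.345, 1.716]
force: [-1.0, -0.5, -1.7]
width: 18.2
rod top 25 axis [609.3  51.3] lat slope -0.039 dir [ 0.51 -0.86]
rod side 161 axis [605.4  50.4] lat slope 0.01 dir [ 1.   -0.05]
grasp [608.8  45.9 254.6] tip z 110.6 F [-0.2 -1.2 -1.7]
t 29.58 tcp [608.3  52.3 236.7] grasp [608.8  45.9 254.6] w 18.0 F [-0.2 -1.2 -1.7] q [ 0.37  0.64 -0.51  1.61 -0.06  0.96  0.12]
shift [ 0.36 -0.01 -0.59] turn [ 0.28  0.04 -0.11] shift after turn [ 0.37 -0.02 -0.59]
```

```bash
python3 -m crank '[[[0.04,-0.05,0.02,0,0,0],[-0.08,0,0.22,0,0,0],[-0.08,0,0.22,0,0,0],[-0.08,0,0.22,0,0,0],[-0.08,0,0.22,0,0,0],[0,0,0,0,0,0]]]'
python3 -c "
from h import *
P=shots();rodc(P);g([608,50,275],20)"
```

```text
clock: 30.08
eef_pos: [607.4, 53.4, 206.0]
tool_rot: [3.116, -0.345, 1.716]
force: [-1.0, -0.5, -1.5]
width: 18.3
top few 0
rod side 106 axis [605.5  51.8] lat slope -0.011 dir [ 1.   -0.05]
grasp [608.5  47.2 225.1] tip z 81.1 F [-0.5  0.6 -1. ]
t 30.18 tcp [608.1  53.6 207.2] grasp [608.5  47.2 225.1] w 18.0 F [-0.5  0.6 -1. ] q [ 0.37  0.68 -0.51  1.65 -0.05  0.89  0.12]
shift [ 0.65  0.02 -1.53] turn [ 0.3   0.04 -0.11] shift after turn [ 0.66 -0.02 -1.53]
```

```bash
python3 -m crank '[[[-0.08,-0.04,0.22,0,0,0],[-0.08,0,0.22,0,0,0],[-0.08,0,0.22,0,0,0],[-0.08,0,0.22,0,0,0],[-0.08,0,0.22,0,0,0],[-0.08,0,0.22,0,0,0],[0,0,0,0,0,0]]]'
python3 -c "
from h import *
P=shots();rodc(P);g([608,50,275],20)"
```

```text
clock: 30.77
eef_pos: [606.7, 53.4, 160.8]
tool_rot: [3.116, -0.345, 1.717]
force: [-0.6, -0.2, -1.0]
width: 18.1
top few 1
rod side 8 axis [604.3  51.8] lat slope -0.081 dir [ 1.   -0.05]
grasp [607.5  47.2 179.9] tip z 35.9 F [-1.9 -0.3 -2.5]
t 30.87 tcp [607.1  53.6 162. ] grasp [607.5  47.2 179.9] w 18.2 F [-1.9 -0.3 -2.5] q [ 0.36  0.73 -0.5   1.68 -0.03  0.8   0.13]
shift [ 1.16  0.09 -2.95] turn [ 0.29  0.04 -0.1 ] shift after turn [ 1.17  0.01 -2.95]
```

```bash
python3 -m crank '[[[-0.08,0,0.22,0,0,0],[-0.08,0,0.22,0,0,0],[-0.08,0,0.22,0,0,0],[-0.06,0,0.18,0,0,0],[0,0,0,0,0,0]]]'
python3 -c "
from h import *
g([608,50,153],20)"
```

```text
clock: 31.28
eef_pos: [606.5, 54.1, 135.1]
tool_rot: [3.118, -0.346, 1.717]
force: [-2.7, -2.9, 6.3]
width: 18.0
t 31.28 tcp [606.5  54.1 135.1] grasp [607.   47.7 152.9] w 18.0 F [-2.7 -2.9  6.3] q [ 0.35  0.77 -0.49  1.7  -0.02  0.75  0.14]
shift [0.07 0.02 0.02] turn [ 0.27  0.03 -0.1 ] shift after turn [0.07 0.03 0.02]
```

```bash
python3 -m crank '[[[0,0,0,0,0,0],[0,0,0,0,0,0],[0,0,0,0,0,0],[0,0,0,0,0,0],[0,0,0,0,0,0]]]' -1
python3 -m crank '[[[0,0,-0.3,0,0,0],[0,0,-0.8,0,0,0],[0,0,-1,0,0,0],[-0.2,0,-1,0.1,0,0],[-0.8,-0.3,-0.4,0.1,0,0],[-0.9,-0.8,-0.2,0.07,0,0],[-0.9,-0.9,-0.2,0,0,0],[-0.9,-0.9,0,0,0,0],[-0.9,-0.9,0,0,0,0],[-0.9,-0.9,0,0,0,0],[-0.9,-0.8,0,0,0,0]]]' -1
python3 - <<'E'
from h import *
g([433,-252,232],20); P=shots()
for n,p in P.items():
    for lo,hi,reg in((150,172,(540,660,-120,200)),(148,164,(380,480,-330,-120))):
        for X_,k_,c_,col in blobs(p,lo,hi,reg): print(n,lo,c_,k_,np.array(cv2.minEnclosingCircle(X_[:,:2].astype(np.float32))),"ztop",np.percentile(X_[:,2],90).round(1))
E
```

```text
clock: 31.7
eef_pos: [610.2, 54.4, 134.9]
tool_rot: [3.11, -0.345, 1.718]
force: [-0.5, 0.1, -0.3]
width: 77.3
clock: 32.62
eef_pos: [482.4, -189.3, 190.6]
tool_rot: [3.116, -0.343, 1.742]
force: [0.9, -0.9, 0.1]
width: 85.5
t 32.62 tcp [ 482.4 -189.3  190.6] grasp [ 483.  -195.7  208.5] w 85.5 F [ 0.9 -0.9  0.1] q [ 0.83  0.65 -0.52  1.77 -0.    0.95  0.55]
shift [-1.21 -1.94 -1.32] turn [0.2  0.05 0.12] shift after turn [-1.22 -1.95 -1.28]Traceback (most recent call last):
  File "<stdin>", line 5, in <module>
ValueError: setting an array element with a sequence. The requested array has an inhomogeneous shape after 1 dimensions. The detected shape was (2,) + inhomogeneous part.
```

```bash
python3 -m crank '[[[-0.4,-0.6,-0.7,0.1,0.03,0.06],[-0.4,-0.7,-0.4,0.1,0.02,0.06],[-0.4,-0.6,-0.2,0,0,0],[0,0,0,0,0,0]]]'
python3 - <<'E'
from h import *
g([427,-224,146],20); P=shots()
for n,p in P.items():
    for lo,hi,reg in((150,172,(540,660,-120,200)),(148,164,(380,480,-330,-120))):
        for X_,k_,c_,col in blobs(p,lo,hi,reg): print(n,lo,c_,k_,cv2.minEnclosingCircle(X_[:,:2].astype(np.float32)),"ztop",np.percentile(X_[:,2],90).round(1))
E
```

```text
clock: 33.05
eef_pos: [428.3, -253.4, 215.3]
tool_rot: [-3.136, -0.346, 1.714]
force: [-0.5, -0.4, -0.4]
width: 85.5
t 33.05 tcp [ 428.3 -253.4  215.3] grasp [ 429.3 -259.8  233.2] w 85.5 F [-0.5 -0.4 -0.4] q [ 0.96  0.61 -0.5   1.75  0.01  1.06  0.65]
shift [0.14 0.11 3.14] turn [-0.    0.03 -0.13] shift after turn [0.13 0.11 3.14]
top 150 [236.  170.5] 44 ((608.2728881835938, 52.777549743652344), 9.69256591796875) ztop 164.4
top 148 [299.47058824 270.43137255] 51 ((425.16656494140625, -220.19061279296875), 9.863651275634766) ztop 159.1
side 150 [266.43548387 158.        ] 62 ((605.3814697265625, 51.82844543457031), 11.140907287597656) ztop 161.7
side 148 [171.31683168 253.89108911] 101 ((423.28411865234375, -223.03823852539062), 10.513298988342285) ztop 157.1
```

```bash
python3 -m crank '[[[0.05,0.05,0.8,0,0.03,-0.13],[0.05,0.05,0.8,0,0,0],[0.03,0,0.8,0,0,0],[0,0,0.6,0,0,0],[0,0,0,0,0,0]]]'
python3 -c "
from h import *
g([426,-223,145],20)"
```

```text
clock: 33.57
eef_pos: [436.4, -208.9, 133.0]
tool_rot: [3.126, -0.349, 1.744]
force: [-0.7, 0.2, 0.1]
width: 85.4
t 33.57 tcp [ 436.4 -208.9  133. ] grasp [ 437.2 -215.4  150.9] w 85.4 F [-0.7  0.2  0.1] q [ 0.89  0.7  -0.49  1.88  0.04  0.83  0.62]
shift [-0.24 -0.42  0.11] turn [ 0.09 -0.    0.14] shift after turn [-0.25 -0.41  0.12]
```

```bash
python3 -m crank '[[[-0.12,-0.22,0.06,0.08,0,0.1],[-0.12,-0.2,0.08,0,0,0],[0,0,0,0,0,0],[0,0,0,0,0,0]]]'
python3 -c "
from h import *
g([426,-223,145],20)"
```

```text
clock: 33.9
eef_pos: [426.9, -215.2, 128.1]
tool_rot: [3.136, -0.349, 1.737]
force: [0.1, 0.2, 0.9]
width: 85.5
t 33.90 tcp [ 426.9 -215.2  128.1] grasp [ 427.9 -221.6  146. ] w 85.5 F [0.1 0.2 0.9] q [ 0.91  0.71 -0.49  1.88  0.04  0.82  0.62]
shift [-0.04 -0.07  0.02] turn [0.02 0.   0.08] shift after turn [-0.04 -0.07  0.02]
```

```bash
python3 -m crank '[[[-0.04,-0.06,0.03,0,0,0],[0,0,0,0,0,0],[0,0,0.02,0,0,0],[0,0,0,0,0,0],[0,0,0,0,0,0],[0,0,0,0,0,0],[0,0,0,0,0,0],[0,0,0,0,0,0]]]' 1
python3 -c "
from h import *
g([426,-223,145],20)"
python3 -m crank '[[[0.1,0,-0.3,0,0,0],[0.2,0,-0.55,0,0,0],[0.3,0,-0.9,0,0,0],[0.34,0,-0.94,0,0,0],[0.34,0,-0.94,0,0,0],[0.2,0,-0.5,0,0,0],[0,0,0,0,0,0]]]'
python3 -c "
from h import *
P=shots();g([612,-60,280],20);rodc(P,146)"
```

```text
clock: 34.57
eef_pos: [425.6, -218.8, 128.5]
tool_rot: [3.135, -0.345, 1.735]
force: [0.7, 0.6, -0.2]
width: 18.3
t 34.57 tcp [ 425.6 -218.8  128.5] grasp [ 426.5 -225.1  146.3] w 18.3 F [ 0.7  0.6 -0.2] q [ 0.91  0.71 -0.49  1.89  0.04  0.82  0.63]
shift [ 0.06 -0.01  0.07] turn [0.05 0.04 0.06] shift after turn [ 0.06 -0.01  0.07]
clock: 35.15
eef_pos: [426.1, -218.3, 267.2]
tool_rot: [3.132, -0.346, 1.737]
force: [0.7, -0.8, -1.8]
width: 18.5
t 35.25 tcp [ 424.8 -218.   264.5] grasp [ 425.7 -224.4  282.3] w 18.2 F [-0.4 -1.  -1.8] q [ 0.95  0.52 -0.54  1.76 -0.03  1.12  0.63]
shift [4.1  7.01 1.61] turn [0.04 0.01 0.07] shift after turn [4.14 6.99 1.59]
rod top 21 axis [ 427.1 -219.1] lat slope -0.043 dir [-0.38 -0.93]
rod side 256 axis [ 425.1 -221.5] lat slope 0.005 dir [0.96 0.28]
grasp [ 425.7 -224.4  282.3] tip z 136.3 F [-0.4 -1.  -1.8]
```

```bash
python3 -m crank '[[[0.3,0.7,0,0.04,0,0],[0.5,0.9,0.1,0,0,0],[0.6,0.9,0.2,0,0,0],[0.6,0.9,0.2,0,0,0],[0.6,0.9,0.2,0,0,0],[0.5,0.9,0.2,0,0,0],[0.5,0.9,0.2,0,0,0],[0.3,0.5,0.1,0,0,0],[0,0,0,0,0,0]]]'
python3 -c "
from h import *
P=shots();rodc(P,141);g([619.2,-35.7,275],20)"
```

```text
clock: 36.0
eef_pos: [598.4, -60.8, 251.9]
tool_rot: [-3.115, -0.359, 1.718]
force: [0.2, 1.3, -0.9]
width: 18.3
rod top 51 axis [597.7 -62.3] lat slope 0.004 dir [ 0.25 -0.97]
rod side 208 axis [593.4 -64.6] lat slope 0.036 dir [ 1.   -0.04]
grasp [597.4 -70.8 269.4] tip z 128.4 F [-0.9 -0.7 -2. ]
t 36.10 tcp [595.9 -64.3 251.6] grasp [597.4 -70.8 269.4] w 18.3 F [-0.9 -0.7 -2. ] q [ 0.54  0.68 -0.52  1.51 -0.02  1.15  0.26]
shift [1.05 0.91 0.17] turn [-0.24 -0.08 -0.13] shift after turn [1.04 0.92 0.18]
```

```bash
python3 -m crank '[[[0.2,0.15,-0.1,-0.15,-0.04,-0.06],[0.3,0.25,0.08,-0.13,-0.04,-0.06],[0.25,0.25,0.1,0,0,0],[0.1,0.15,0.05,0,0,0],[0,0,0,0,0,0],[0,0,0,0,0,0]]]'
python3 -c "
from h import *
P=shots();rodc(P,141);g([619.2,-35.7,275],20)"
```

```text
clock: 36.6
eef_pos: [614.1, -38.5, 254.8]
tool_rot: [3.141, -0.346, 1.72]
force: [0.1, -0.1, -1.2]
width: 18.3
rod top 48 axis [615.8 -40.7] lat slope -0.018 dir [ 0.31 -0.95]
rod side 212 axis [612.4 -41.9] lat slope 0.005 dir [ 1.   -0.07]
grasp [615.  -45.2 272.6] tip z 131.6 F [-1.3 -0.2 -0.6]
t 36.70 tcp [614.  -38.8 254.7] grasp [615.  -45.2 272.6] w 18.1 F [-1.3 -0.2 -0.6] q [ 0.5   0.67 -0.53  1.5  -0.02  1.11  0.22]
shift [0.3  0.18 0.02] turn [ 0.04  0.03 -0.08] shift after turn [0.3  0.19 0.02]
```

```bash
python3 -m crank '[[[0.14,0.12,0.05,0,0,0],[0.13,0.11,0.05,0,0,0],[0,0,0,0,0,0],[-0.04,0,0.12,0,0,0],[0,0,0,0,0,0]]]'
python3 -c "
from h import *
P=shots();rodc(P,141);g([619.2,-35.7,275],20)"
```

```text
clock: 37.12
eef_pos: [620.1, -29.4, 250.5]
tool_rot: [3.141, -0.345, 1.718]
force: [0.1, -0.3, -1.7]
width: 18.4
rod top 46 axis [621.7 -31.7] lat slope -0.023 dir [ 0.32 -0.95]
rod side 208 axis [618.6 -33.1] lat slope 0.01 dir [ 1.   -0.08]
grasp [621.3 -36.  269. ] tip z 128.0 F [-1.1  0.4 -1.6]
t 37.22 tcp [620.4 -29.6 251.1] grasp [621.3 -36.  269. ] w 18.4 F [-1.1  0.4 -1.6] q [ 0.48  0.68 -0.52  1.5  -0.02  1.1   0.21]
shift [ 0.09 -0.07 -0.18] turn [ 0.05  0.04 -0.1 ] shift after turn [ 0.09 -0.07 -0.18]
```

Aligned within 1 mm. Lower.

```bash
python3 -m crank '[[[0.01,-0.03,0.15,0,0,0],[-0.06,0,0.17,0,0,0],[-0.06,0,0.17,0,0,0],[-0.06,0,0.17,0,0,0],[0,0,0,0,0,0]]]'
python3 -c "
from h import *
P=shots();rodc(P,141);g([619.2,-35.7,275],20)"
```

```text
clock: 37.63
eef_pos: [618.8, -28.4, 228.4]
tool_rot: [3.141, -0.344, 1.717]
force: [-0.6, -0.9, -1.0]
width: 18.4
rod top 36 axis [620.  -30.5] lat slope -0.031 dir [ 0.33 -0.94]
rod side 171 axis [617.4 -32. ] lat slope 0.003 dir [ 1.   -0.07]
grasp [620.2 -34.6 247.3] tip z 106.3 F [ 0.4 -0.3 -1.1]
t 37.73 tcp [619.3 -28.2 229.4] grasp [620.2 -34.6 247.3] w 18.1 F [ 0.4 -0.3 -1.1] q [ 0.48  0.7  -0.52  1.52 -0.01  1.05  0.21]
shift [ 0.28 -0.04 -0.88] turn [ 0.06  0.05 -0.1 ] shift after turn [ 0.29 -0.04 -0.88]
```

```bash
python3 -m crank '[[[-0.08,0.02,0.22,0,0,0],[-0.08,0,0.22,0,0,0],[-0.08,0,0.22,0,0,0],[-0.08,0,0.22,0,0,0],[0,0,0,0,0,0]]]'
python3 -c "
from h import *
P=shots();rodc(P,141)"
python3 -m crank '[[[-0.08,0,0.22,0,0,0],[-0.08,0,0.22,0,0,0],[-0.08,0,0.22,0,0,0],[-0.08,0,0.22,0,0,0],[0,0,0,0,0,0]]]'
python3 -c "
from h import *
P=shots();rodc(P,141)"
```

```text
clock: 38.15
eef_pos: [620.2, -28.3, 198.9]
tool_rot: [3.139, -0.344, 1.718]
force: [-0.6, -0.8, -1.2]
width: 18.2
rod top 15 axis [618.  -31.2] lat slope -0.052 dir [ 0.33 -0.94]
rod side 98 axis [619.4 -31.8] lat slope -0.018 dir [ 1.   -0.08]
grasp [621.8 -34.5 218.1] tip z 77.1 F [ 0.5 -0.1 -1.1]
clock: 38.67
eef_pos: [620.0, -28.4, 169.9]
tool_rot: [3.139, -0.344, 1.718]
force: [-0.3, 0.2, -1.9]
width: 18.3
top few 2
rod side 37 axis [619.7 -31.6] lat slope 0.045 dir [ 1.   -0.08]
grasp [621.5 -34.6 189. ] tip z 48.0 F [ 0.2 -0.6 -1.4]
```

```bash
python3 -m crank '[[[-0.03,-0.05,0.1,0,0,0],[-0.08,0,0.22,0,0,0],[-0.08,0,0.22,0,0,0],[-0.08,0,0.22,0,0,0],[-0.08,0,0.22,0,0,0],[0,0,0,0,0,0]]]'
python3 -c "
from h import *
g([620,-35,150],20)"
```

```text
clock: 39.27
eef_pos: [619.5, -28.5, 137.6]
tool_rot: [3.136, -0.343, 1.719]
force: [0.2, -0.1, -0.5]
width: 18.3
t 39.27 tcp [619.5 -28.5 137.6] grasp [620.4 -34.8 155.5] w 18.3 F [ 0.2 -0.1 -0.5] q [ 0.47  0.81 -0.5   1.6   0.02  0.88  0.23]
shift [-0.06 -0.02  0.17] turn [ 0.09  0.06 -0.09] shift after turn [-0.06 -0.02  0.17]
```

```bash
python3 -m crank '[[[-0.06,0,0.17,0,0,0],[-0.03,0,0.08,0,0,0],[0,0,0,0,0,0]]]'
python3 -m crank '[[[0,0,0,0,0,0],[0,0,0,0,0,0],[0,0,0,0,0,0],[0,0,0,0,0,0],[0,0,0,0,0,0]]]' -1
python3 -m crank '[[[0,0,-0.3,0,0,0],[0,0,-0.8,0,0,0],[0,0,-1,0,0,0],[-0.2,0,-1,0,0,0],[-0.8,0,-0.6,0,0,0],[-0.9,0,-0.6,0,0,0],[-0.9,0,-0.5,0,0,0],[-0.9,0,-0.5,0,0,0],[-0.9,0,-0.3,0,0,0],[-0.9,0,0,0,0,0],[0,0,0,0,0,0]]]' -1
python3 - <<'E'
from h import *
g([612,-200,275],20); P=shots()
for n,p in P.items():
    for b in((619.5,-32,91),(605.8,52.5,91),(592,136.5,91)):
        Y=brass(p,b,45)
        if len(Y)>20: x,e=fitb(Y,b); print(n,len(Y),x.round(1),e.round(1))
    for X_,k_,c_,col in blobs(p,148,172,(540,660,-120,200)): print(n,c_,k_,cv2.minEnclosingCircle(X_[:,:2].astype(np.float32)),"ztop",np.percentile(X_[:,2],90).round(1))
cv2.imwrite("pics/z.png",np.hstack([cv2.resize(P["side"]["color"][100:330,130:360,::-1],(400,400)),cv2.resize(P["top"]["color"][120:320,170:370,::-1],(400,400))]))
E
```

```text
clock: 39.52
eef_pos: [619.3, -28.5, 132.3]
tool_rot: [3.137, -0.344, 1.719]
force: [-2.9, -1.2, -2.6]
width: 18.3
clock: 39.93
eef_pos: [622.5, -28.2, 132.8]
tool_rot: [3.13, -0.344, 1.719]
force: [1.0, 0.0, 0.4]
width: 77.8
clock: 40.85
eef_pos: [655.5, -245.3, 247.8]
tool_rot: [3.122, -0.341, 1.729]
force: [-1.9, -1.5, -0.5]
width: 85.2
t 40.85 tcp [ 655.5 -245.3  247.8] grasp [ 656.1 -251.7  265.7] w 85.2 F [-1.9 -1.5 -0.5] q [ 0.68  0.85 -0.49  1.14  0.05  1.36  0.46]
shift [ 1.93 -1.2   0.33] turn [0.19 0.08 0.  ] shift after turn [ 1.93 -1.19  0.37]
top 198 [622.7 -31.   92.8] 0.9
top 195 [609.2  53.3  92.4] 0.9
top [235.91111111 170.62222222] 45 ((608.2285766601562, 53.14398193359375), 9.47812271118164) ztop 164.3
top [264.76086957 178.39130435] 46 ((621.571044921875, -31.44798469543457), 9.47076416015625) ztop 163.7
side 215 [604.4  53.4  90.4] 0.7
side 219 [590.6 137.5  90.5] 1.0
side [266.41791045 158.34328358] 67 ((604.9540405273438, 51.652610778808594), 10.931188583374023) ztop 161.4
side [274.09859155 181.57746479] 71 ((617.96826171875, -32.71466827392578), 10.676891326904297) ztop 161.7
```

View pics/z.png

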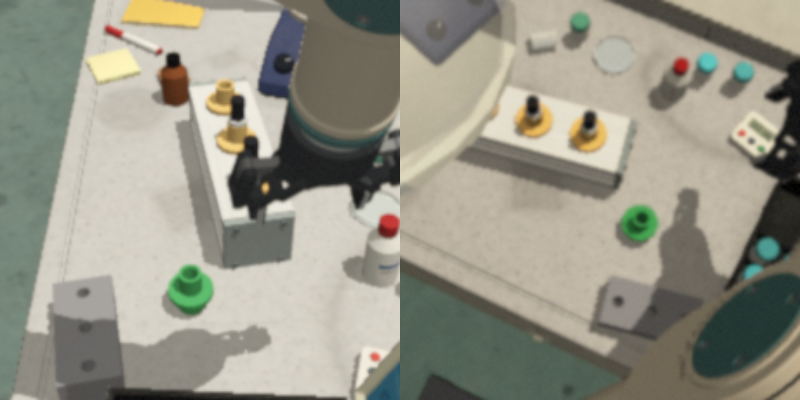

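The last picture shows both spindles upright in the two nearer bushings, with their collars down. The third bushing is home, the block is empty and both bottles are standing. The arm is clear of everything.

```bash
python3 -c "
from cell import ctrl
print(ctrl.finish_job()); s=ctrl.read_state(); print(s['clock'],s['force'])"
```

```text
the job is handed in; nothing more can be done
None
the job is handed in; nothing more can be done
```

I pressed all three bushings home, then threaded both spindles that were in the block into bushings. The job was handed in at about 41 s of the 210 s allowed; no verdict came back. I kept the gripper tilted 20 to 55° throughout because a fume hood hangs over the +y end of the frame.

- **Bushings:** My last camera fits put their centres 5.4 to 7.8 mm above the plate, where 6 mm is home and 2 to 8 mm is allowed. The two cameras differ by about 2 mm. All three were home before any spindle came near the frame.
- **Spindles:** They went into the first and middle bores. Their tops read 161.4 to 164.3 mm. The nominal height is 161 mm, and the top camera reads about 2 mm high. Their axes agree with the measured bore centres to within about 1.5 mm in each camera.
- **Everything else:** Both bottles were upright in the last picture, the spindle block was empty, the gripper was open and clear of all parts, and the wrist force was near zero.

**Checks that disagreed or were not made:**
- The two cameras differ by 3 to 5 mm in x on the frame, so I averaged them.
- The last check of the third bushing came from the side camera only, because the hood hides it from above. The first bushing's last check came from the top camera only.
- I did not separately measure the final tilt of the spindles. They look upright in the last picture.

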